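Shut and pin a clamshell casting mould

TASK

Lift the blue lid off the pin canister by its black knob and stand it upright in the middle of the cork mat; then swing the orange half of the mould fully shut, and then drop the red-headed pin all the way down through the two lined-up lug holes and let go of it. Finally squeeze the two flanges beside the pin together between the fingers and finish while still squeezing them firmly (some 20 to 60 N), keeping the mould shut; leave everything else on the bench where it is.

Things in the scene. Friction and masses are not known exactly. Their poses are not given: they have to be found in the camera images.
- lid_knob (a point): centre of the black round knob (24 mm across, top 12 mm above this point) of the loose blue lid, a deep cap 90 mm across and 64 mm high below the knob, open underneath, about 120 g; this point is 80 mm above its rim, z along its axis (up). At the start it stands rim on rim on the canister, this point 106 mm above the bench, covering the pin: lift it 70 mm straight up to clear the pin
- holder: fixed blue round canister bottom, 90 mm across, rim 26 mm high; origin at the centre of its underside, z up. A grey block inside (54 mm square, top at 36 mm) has a central hole in which the pin stands upright, with its collar on the block
- mat_top (a point): centre of the top face of the fixed cork mat, 120 mm square, 3 mm thick, lying on the bench
- pin_head (a point): centre of the red round grip of the loose locking pin (18 mm across, 40 mm long; z along the pin, up). Below it are a steel collar (22 mm across, 4 mm thick) and a steel shank 10 mm across, 28 mm long, its last 8 mm tapered to 6 mm; the tip is 52 mm below this point. About 80 g. In the canister this point is 60 mm above the bench; fully home in the lugs it is 24 mm above lug_hole
- front_half (a joint): swing angle (rad) of the orange front half about the upright hinge: 0 fully shut (a hard stop), up to 1.5 open. Stiff hinge (0.2 N m): it stays where it is left. Seen from above it turns counter-clockwise as it shuts
- hinge_axis (a point): point on the upright hinge axis of the mould, 80 mm above the bench; its axes are the mould's: z up, y from the bore towards the hinge, x from the parting face into the fixed grey half (roughly away from the robot). The hinge is 16 mm across
- mould: the whole mould on its fixed dark steel base; origin on the bore axis at the bench, axes as at hinge_axis, the hinge 52 mm along +y. The base is 12 mm thick and reaches from -62 to +62 mm in x and from -135 to +71 mm in y. The round shells are 80 mm across outside (87 over the ribs), from 14 to 80 mm above the bench
- front_push (a point): point on the outer face of the orange flange, 60 mm above the bench, 112 mm from the hinge axis; its axes turn with the orange half (x points at right angles into the flange: push along +x to shut it). The flange is an upright plate 12 mm thick, 88 to 127 mm from the hinge, 14 to 80 mm above the bench; beyond it, out to 183 mm, is the orange lug (34 mm wide, 34 to 44 mm above the bench)
- back_half: the fixed grey half with its flange and lug, mirror image of the orange one, its lug 24 to 34 mm above the bench; its origin is on the bore axis at the bench, its axes as at hinge_axis
- lug_hole (a point): centre of the upper mouth of the lined-up upright lug holes when the mould is shut, 44 mm above the bench, 160 mm from the hinge axis along -y; axes as at hinge_axis. Both holes are 13 mm across, 20 mm deep together
- squeeze_point (a point): where to squeeze: middle between the two flanges when shut, 68 mm above the bench (12 mm below their top), 112 mm from the hinge along -y; axes as at hinge_axis. The fingers close along x, one on the outer face of each flange; the two are 24 mm thick together; the pin is 48 mm farther along -y
- glue: bystander: white squeeze bottle with a red cap, 60 mm across, 190 mm tall, origin under its centre
- foam: bystander: off-white foam block 70 x 130 x 50 mm high, origin under its centre
- wave: bystander: grey wavy 3D-printed concrete strip, 46 x 150 x 59 mm high, origin under its centre
- tape: bystander: yellow tape roll lying flat, 100 mm across, 25 mm high, origin under its centre
- bucket: bystander: small red pot, 110 mm across, 100 mm high, origin under its centre
- coupon: bystander: grey concrete ring, 100 mm across, 60 mm high, origin under its centre
- wrench: bystander: steel wrench lying flat, 160 mm long, origin under its centre
Things that resemble listed ones, but are neither listed nor needed, are in the scene too. Of the things that look like the part that bears mat_top, the larger one is meant.

How it is judged (in metres and radians):
On the way, in this order (a step that is already met when the one before it is completed fails the run):
1. the lid stands upright on the mat, let go (horizontal distance between lid_knob and mat_top below 0.045 m and z of lid_knob in the frame of mat_top between 0.074 and 0.086 m and angle between lid_knob's own z axis and vertical below 0.1 rad and linear speed of lid below 0.02 m/s and contact force between the fingers and lid below 0.2 N), for 0.2 s.
2. the orange half is swung shut (value of joint front_half below 0.03 rad), for 0.2 s.
3. the pin is fully home through both lugs and let go (horizontal distance between pin_head and lug_hole below 0.006 m and z of pin_head in the frame of lug_hole between 0.02 and 0.0275 m and angle between pin_head's own z axis and vertical below 0.12 rad and value of joint front_half below 0.03 rad and contact force between the fingers and pin below 0.2 N), for 0.2 s.
At the end, for the whole second after the job is handed in: Lid upright on the mat (knob within 45 mm of its centre); mould shut (under 0.03 rad); pin home in both lugs (collar within 3.5 mm of the lug, under 6 mm off axis), untouched; the fingers still squeeze the shut flanges, at least 8 N on each (all of step 3 and horizontal distance between lid_knob and mat_top below 0.045 m and z of lid_knob in the frame of mat_top between 0.074 and 0.086 m and angle between lid_knob's own z axis and vertical below 0.1 rad and contact force between the fingers and lid below 0.2 N and contact force between the fingers and front_half above 8 N and contact force between the fingers and back_half above 8 N); the arm keeps its last pose, push and grip.
It fails at once if a bystander is moved by more than 30 mm (distance of any of glue, foam, wave, tape, bucket, coupon, wrench from where it was at the start of the episode above 0.03 m).
It also fails if it takes over 72 s, if anything falls off the work surface, if the arm or the gripper's body presses on something with over 40 N, if the wrist force passes 120 N, or if a joint passes its speed limit or range.

ROBOT

A 6-joint arm with a two-finger parallel gripper is mounted at the origin on the work surface. World frame = base frame: x ahead of the robot, y to its left, z up, the work surface at z = 0. Lengths are in m, angles in degrees, forces in N, time in s.
With the tool pointing down it reaches from about 0.3 to 0.75 m from the base axis. Payload 8.5 kg.
Tool frame: the origin (TCP) lies on the centre line of the jaws, within the pads' length; the fingertips stand 17 mm ahead of it and the grasp point (between the pads) lies 2 mm behind it (env.tip_extent is the distance from the TCP to the fingertips, in m); z points along the fingers, y is the direction in which the jaws open and shut (so a half turn about z gives the same grasp; the last joint's range is limited). The gripper opens to 85 mm and grips with 20 to 120 N. Pads are 22 mm wide; open, the fingers measure 114 mm over their backs; the gripper's body (76 mm by 85 mm) begins 54 mm behind the grasp point. The pads swing forward as they close: fully open they stand 13 mm farther back than shut.
Start: joints at [53.955, 21.807, 74.336, -0, 83.858, -12.336], TCP at [0.221, 0.504, 0.226] pointing down, gripper open.
Joint ranges: [-178.18, 178.18], [-50.72, 133.34], [12.68, 142.11], [-81.47, 261.47], [9.98, 163.14], [-165.26, 165.26]. Speed limits (degrees/s): [136.94, 136.94, 180, 180, 180, 180].

INTERFACE

Orientations are given as a 3x3 rotation matrix whose columns are the frame's x, y, z axes.
In Python, from rig import telemetry, get_image, camera_params, close_job, env gives the robot as it stands.
- The arm moves only by the tool apply_moves, never from a script. Its argument "motion" is a list of rows, each an object of numbers: "tx", "ty", "tz": the shift along the tool's x, y, z in cm; "turn": the turn about the tool's z in degrees; "jaw": the gripper's target within -1 to 1 (fully open at 1, half-way at 0, shut at -1). In form: [{"tx": .., "ty": .., "tz": .., "turn": .., "jaw": ..}, ...]. A call has 1 to 5 rows; each row is the pose to reach, as a shift and turn from the pose measured when the call began, along the tool's axes at that moment; what a row does not reach only later rows make up. A row lasts 1/12 s, in which the tool goes at most 41.7 mm and 7.16 degrees, less where a joint would pass 70% of its speed; a pose out of reach is approached as far as the arm can. A call with a gripper value outside its range is refused whole. The fingers move at their own pace and stop on an object; "squeeze" is the grip in N (left out, the last holds). Time passes only in rows, so rows that repeat a pose let the fingers close. It gives the time, the measured TCP pose, the force and the opening at its end, in the units of the state.
- telemetry.observe(): the state, without advancing time (a new reading comes with each control period).
- get_image(name): name is "scene" or "top" or "wrist"; returns (picture, depth): 384x512x3 uint8, red, green, blue; 384x512 float32, m along the optical axis (not along the pixel's ray), 0 where there is no reading.
- camera_params(name): a dict with "fx", "fy", "cx", "cy" (pixels), "D" ([k1, k2, p1, p2, k3] as OpenCV has them; the pictures are not rectified), "rvec" (rotation vector, rad) and "tvec" (3), from world to camera coordinates, as OpenCV has them. Camera axes: x right, y down, z forward; pixel columns grow to the right and rows downward; lengths in m; the calibration is good to about 2 mm. A picture is of the moment at which its call begins: read the wrist's pose just before it. camera_params takes no time and is no camera call; for the wrist camera it gives the pose at the moment of the call.
- close_job(): hands the job in, once; it reports no verdict.
The state is a dict: "time_s": time; "q": joint angles; "qvel": joint speeds; "joint_efforts": joint torques, N m; "position": TCP position; "tool_rot": TCP orientation; "ft_force": force on the tool from outside, world axes, zero at the start; "wrist_torque": the same for the moment, N m; "grip_width": finger opening in m.
Only numpy, scipy, OpenCV 4.12 (cv2) and the standard library are available. Lean on these libraries where they do the work, as an engineer would, in place of code of your own. Each camera call takes 0.05 s, during which the arm holds its last target. There are 200 camera calls.

## Working session

There is one attempt and no reset: what is moved stays moved. The work goes in short steps, Python scripts to look and compute and a tool call to move; the robot and the scene stay as the last step left them, time stands still between calls to the robot, and variables do not carry over. Pictures are saved under pics/ and viewed, about 8 in all and at most 12, crops included, and the job is handed in when it is done.

Besides the shell and the picture viewer there is one more tool, called after "Emit:" by a JSON object that holds its "fn" and its "kwargs". apply_moves: Moves the arm, as the interface text tells. Its arguments: {"type":"object","properties":{"motion":{"type":"array"},"squeeze":{"type":"number"}},"required":["motion"]}

```bash
mkdir -p pics && cat > h.py <<'E'
import numpy as np, cv2
from rig import telemetry, get_image, camera_params, close_job, env
def save(im,name): cv2.imwrite('pics/'+name,cv2.cvtColor(im,cv2.COLOR_RGB2BGR))
def cloud(name):
    p=camera_params(name); im,d=get_image(name)
    K=np.array([[p['fx'],0,p['cx']],[0,p['fy'],p['cy']],[0,0,1]])
    h,w=d.shape; v,u=np.mgrid[:h,:w]
    n=cv2.undistortPoints(np.stack([u,v],-1).reshape(-1,1,2).astype(np.float64),K,np.array(p['D'],float)).reshape(h,w,2)
    c=np.dstack([n*d[...,None],d]); R=cv2.Rodrigues(np.array(p['rvec'],float))[0]
    X=(c.reshape(-1,3)-np.array(p['tvec'],float).ravel())@R
    X=X.reshape(h,w,3); X[d==0]=np.nan
    return im,X
E
python3 - <<'E'
from h import *
s=telemetry.observe(); print(s['position'],s['tool_rot'],s['grip_width'],s['time_s'],env.tip_extent)
for n in('scene','top'):
    im,X=cloud(n); np.savez('pics/%s.npz'%n,im=im,X=X); save(cv2.resize(im,(800,600)),n+'0.png')
E
```

```text
[0.22098278 0.50333386 0.22520356] [[-9.15599193e-01  4.02091254e-01 -8.60585059e-04]
 [ 4.02092055e-01  9.15598477e-01 -1.18677069e-03]
 [ 3.10760253e-04 -1.43264070e-03 -9.99998925e-01]] 0.08539743353002933 0.0 0.017
```

View pics/top0.png

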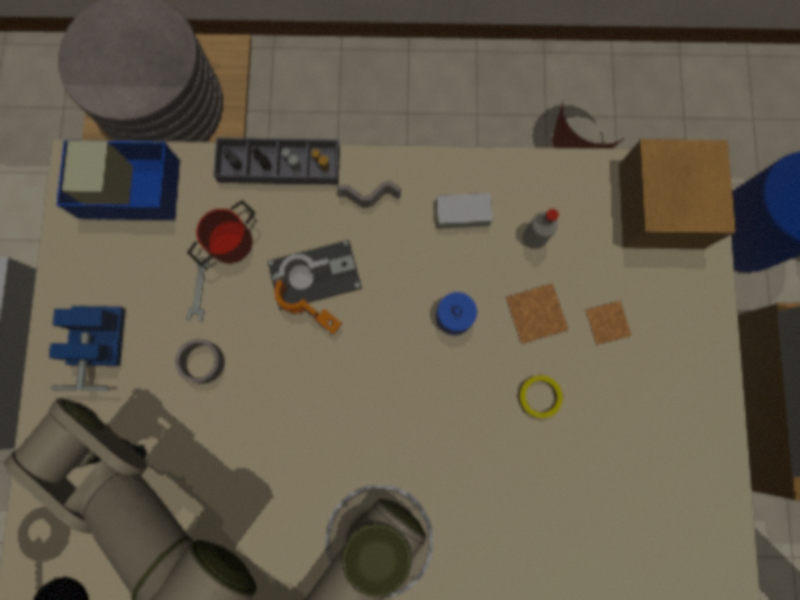

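View pics/scene0.png

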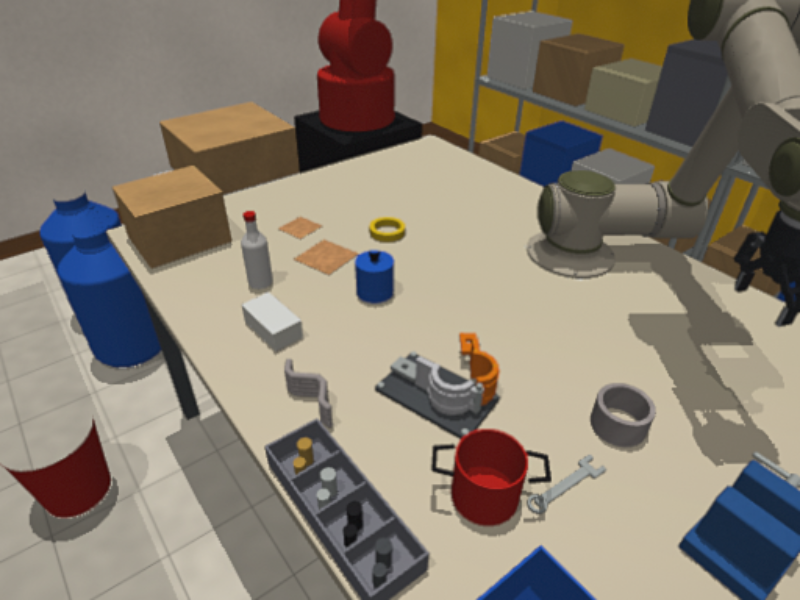

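Top view: the lid is at (456,313), the only blue cap with a black knob; the other blue things, at (90,335) and (120,180), are a vise and a bin. The large cork mat is at (537,313) and the smaller decoy at (608,322). The mould is at (315,285), with its orange half open towards the robot and its lug at (330,320).

```bash
python3 - <<'E'
from h import *
D=np.load('pics/top.npz'); im,X=D['im'],D['X']; hsv=cv2.cvtColor(im,cv2.COLOR_RGB2HSV)
def box(u,v,r): 
    m=np.zeros(im.shape[:2],bool); u,v,r=[int(a*.64) for a in(u,v,r)]; m[v-r:v+r,u-r:u+r]=1; return m&np.isfinite(X[...,2])
z=X[...,2]
print('bench z',np.nanmedian(z[box(400,450,20)]))
for n,c in(('mat',(537,313,45)),('mat2',(608,322,35))):
    m=box(*c)&(hsv[...,1]>100)&(hsv[...,0]<20); P=X[m]; r=cv2.minAreaRect((P[:,:2]*1000).astype(np.float32)); print(n,r,np.median(P[:,2]),m.sum())
m=box(456,313,40)&(z>.07); P=X[m]; print('lid',P.min(0),P.max(0),cv2.minEnclosingCircle((P[:,:2]*1000).astype(np.float32)))
k=P[P[:,2]>.1]; print('knob',k.mean(0),len(k),P[:,2].max())
m=box(315,275,75)&(z<.022)&(z>.006)&(hsv[...,1]<90); 
m=cv2.morphologyEx(m.astype(np.uint8),cv2.MORPH_OPEN,np.ones((2,2)))>0
P=X[m]; print('base',cv2.minAreaRect((P[:,:2]*1000).astype(np.float32)),m.sum(),cv2.boxPoints(cv2.minAreaRect((P[:,:2]*1000).astype(np.float32))))
m=box(310,300,60)&(hsv[...,0]<20)&(hsv[...,1]>150)&(z>.03); P=X[m]
for a,b in((.03,.055),(.07,.09)):
    q=P[(P[:,2]>a)&(P[:,2]<b)]; print('orange',a,len(q),q.mean(0),q.min(0),q.max(0),cv2.minAreaRect((q[:,:2]*1000).astype(np.float32)))
crop=im[120:230,165:395]; save(cv2.resize(crop,None,fx=3.4,fy=3.4,interpolation=cv2.INTER_CUBIC),'crop.png')
E
```

```text
bench z 0.000141532762628435
mat ((524.340087890625, -366.7793884277344), (119.22296905517578, 121.10423278808594), 17.390766143798828) 0.002873336268399384 999
mat2 ((504.48736572265625, -537.0224609375), (87.56295776367188, 90.40231323242188), 14.744986534118652) 0.0025401536699783834 552
lid [ 0.46860605 -0.20986185  0.07002919] [ 0.55747053 -0.12429204  0.113632  ] ((512.500732421875, -168.61009216308594), 45.77406311035156)
knob [ 0.50449243 -0.16613965  0.10827144] 4 0.11363199669486573
base ((688.9586791992188, 165.8452911376953), (126.35172271728516, 313.8066711425781), 55.41596984863281) 1114 [[523.9215  202.89352]
 [782.27686  24.77237]
 [853.99585 128.79706]
 [595.6405  306.9182 ]]
orange 0.03 152 [0.49926288 0.14563762 0.04271751] [0.4652813  0.10119877 0.03002746] [0.57825499 0.25551689 0.0539787 ] ((517.5650024414062, 185.1158447265625), (182.48509216308594, 45.81098937988281), 60.23356628417969)
orange 0.07 125 [0.53118127 0.21060403 0.07947038] [0.50238284 0.1535514  0.07005969] [0.57587239 0.24999178 0.0864825 ] ((528.4223022460938, 208.9022674560547), (117.06302642822266, 42.46489715576172), 52.5113525390625)
```

View pics/crop.png

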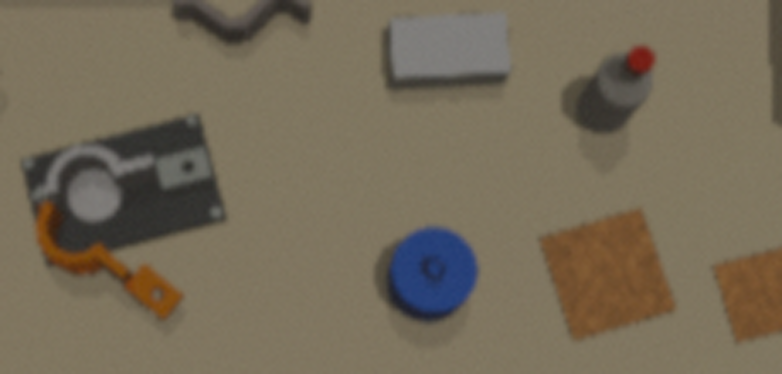

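The crop confirms the blue lid with its knob at (433,268), the large mat at (607,272) and the orange half open about 58° with its hole at (157,294). Next I refine the mould and plan the first move.

```bash
cat >> h.py <<'E'
def plan(p,jawdir=None,s=None):
    "print shift (cm) in tool axes to bring TCP to world p, and turn to align jaw axis with jawdir"
    s=s or telemetry.observe(); R=np.array(s['tool_rot']); d=R.T@(np.array(p)-s['position'])*100
    o=''
    if jawdir is not None:
        j=R.T@np.array([*jawdir,0.]); a=np.degrees(np.arctan2(j[1],j[0]))-90; a=(a+90)%180-90; o=' turn %.1f'%a
    print('shift',d.round(2),o,'q6 %.1f'%s['q'][5],'t %.2f'%s['time_s'])
E
python3 - <<'E'
from h import *
D=np.load('pics/top.npz'); im,X=D['im'],D['X']; hsv=cv2.cvtColor(im,cv2.COLOR_RGB2HSV); z=X[...,2]
m=np.zeros(z.shape,np.uint8); m[150:198,168:234]=1
P=X[(m>0)&(z>.008)&(z<.016)&(hsv[...,1]<110)]
r=cv2.minAreaRect((P[:,:2]*1000).astype(np.float32)); print(len(P),r,cv2.boxPoints(r))
m2=np.zeros(z.shape,bool); m2[180:220,270:310]=1
Q=X[m2&(z>.085)&(z<.095)]; print('lid top',cv2.minEnclosingCircle((Q[:,:2]*1000).astype(np.float32)),np.median(Q[:,2]),Q[:,:2].mean(0))
plan([.512,-.167,.25]); print(camera_params('wrist'))
E
```

```text
848 ((614.8663330078125, 169.1243133544922), (233.39694213867188, 183.67311096191406), 89.3140869140625) [[521.63934  53.5336 ]
 [705.29926  51.33481]
 [708.0933  284.71503]
 [524.4334  286.91382]]
lid top ((513.45703125, -167.09811401367188), 45.34663391113281) 0.09024161213224696 [ 0.51301893 -0.16728714]
shift [-53.6  -49.68  -2.42]  q6 -12.3 t 0.10
{'fx': 291.9046533044724, 'fy': 291.9046533044724, 'cx': 256.4810648832363, 'cy': 193.06151829587895, 'D': array([-0.03689793,  0.        ,  0.        ,  0.        ,  0.        ]), 'rvec': array([-2.43296596, -1.58866217, -0.21485993]), 'tvec': array([-0.54892262, -0.03470339,  0.3784224 ])}
```

Emit:
{"fn": "apply_moves", "kwargs": {"motion": [{"tx": -3.6, "ty": -3.3, "tz": -0.5, "jaw": 1}, {"tx": -7.2, "ty": -6.6, "tz": -1, "jaw": 1}, {"tx": -9, "ty": -8.3, "tz": -1.5, "jaw": 1}, {"tx": -11.5, "ty": -10.6, "tz": -2, "jaw": 1}, {"tx": -13.4, "ty": -12.4, "tz": -2.4, "jaw": 1}]}}

```text
invalid input
```

Emit:
{"fn": "apply_moves", "kwargs": {"motion": [{"tx": -2.7, "ty": -2.5, "jaw": 1}, {"tx": -5.4, "ty": -5, "jaw": 1}, {"tx": -8.1, "ty": -7.5, "jaw": 1}, {"tx": -10.8, "ty": -10, "jaw": 1}, {"tx": -13.4, "ty": -12.4, "jaw": 1}]}}

```text
invalid input
```

Emit:
{"fn": "apply_moves", "kwargs": {"motion": [{"tx": -2.7, "ty": -2.5, "jaw": 1}, {"tx": -5.4, "ty": -5, "jaw": 1}, {"tx": -8.1, "ty": -7.5, "jaw": 1}, {"tx": -10.8, "ty": -10, "jaw": 1}, {"tx": -13.4, "ty": -12.4, "jaw": 1}]}}

```text
invalid input
```

```bash
python3 - <<'E'
from h import *
s=telemetry.observe(); print(s['position'],s['ft_force'],s['qvel'])
p=camera_params('wrist'); R=cv2.Rodrigues(p['rvec'])[0]; T=np.array(s['tool_rot']); c=-R.T@p['tvec']
print('cam in tool',T.T@(c-s['position']),'fwd',T.T@R[2])
plan([.513,-.167,.2])
E
```

```text
[0.22101462 0.50334224 0.22527078] [-0.50221367 -0.31736825 -0.05002768] [-0.10886775 -0.09261719 -0.13478725  0.02264317 -0.06142568  0.10354987]
cam in tool [ 0.06785623 -0.00035732 -0.14767899] fwd [-2.68309873e-01 -4.40127291e-04  9.63332559e-01]
shift [-53.69 -49.63   2.58]  q6 -12.3 t 0.10
```

Rows probably need all five keys.

Emit:
{"fn": "apply_moves", "kwargs": {"motion": [{"tx": -3.6, "ty": -3.3, "tz": -0.5, "turn": 0, "jaw": 1}, {"tx": -7.2, "ty": -6.6, "tz": -1, "turn": 0, "jaw": 1}, {"tx": -9, "ty": -8.3, "tz": -1.5, "turn": 0, "jaw": 1}, {"tx": -11.5, "ty": -10.6, "tz": -2, "turn": 0, "jaw": 1}, {"tx": -13.4, "ty": -12.4, "tz": -2.4, "turn": 0, "jaw": 1}]}}

```text
time_s: 0.52
position: [0.2943, 0.3338, 0.2496]
tool_rot: [[-0.915, 0.403, -0.001], [0.403, 0.915, -0.002], [0.0, -0.002, -1.0]]
ft_force: [0.6, 0.3, -0.2]
grip_width: 0.0856
```

Emit:
{"fn": "apply_moves", "kwargs": {"motion": [{"tx": -2.7, "ty": -2.5, "tz": 0, "turn": 0, "jaw": 1}, {"tx": -5.4, "ty": -5, "tz": 0, "turn": 0, "jaw": 1}, {"tx": -8.1, "ty": -7.5, "tz": 0, "turn": 0, "jaw": 1}, {"tx": -10.8, "ty": -10, "tz": 0, "turn": 0, "jaw": 1}, {"tx": -13.4, "ty": -12.4, "tz": 0, "turn": 0, "jaw": 1}]}}

```text
time_s: 0.93
position: [0.3671, 0.1646, 0.2497]
tool_rot: [[-0.915, 0.403, -0.001], [0.403, 0.915, -0.002], [0.0, -0.002, -1.0]]
ft_force: [0.7, -0.6, 0.3]
grip_width: 0.0853
```

Emit:
{"fn": "apply_moves", "kwargs": {"motion": [{"tx": -2.7, "ty": -2.5, "tz": 0, "turn": 0, "jaw": 1}, {"tx": -5.4, "ty": -5, "tz": 0, "turn": 0, "jaw": 1}, {"tx": -8.1, "ty": -7.5, "tz": 0, "turn": 0, "jaw": 1}, {"tx": -10.8, "ty": -10, "tz": 0, "turn": 0, "jaw": 1}, {"tx": -13.4, "ty": -12.4, "tz": 0, "turn": 0, "jaw": 1}]}}

```text
time_s: 1.35
position: [0.4401, -0.0049, 0.2498]
tool_rot: [[-0.915, 0.403, -0.001], [0.403, 0.915, -0.001], [0.001, -0.002, -1.0]]
ft_force: [1.0, 1.2, -0.4]
grip_width: 0.0858
```

```bash
python3 - <<'E'
from h import *
s=telemetry.observe(); print(s['position'],s['ft_force'],s['tool_rot'])
plan([.513,-.167,.2])
E
```

```text
[ 0.4400555  -0.00489968  0.24976598] [ 0.96745263  1.17914819 -0.36789384] [[-9.15058248e-01  4.03319676e-01 -1.28094673e-03]
 [ 4.03321272e-01  9.15057322e-01 -1.43165015e-03]
 [ 5.94727012e-04 -1.82667635e-03 -9.99998155e-01]]
shift [-13.22 -11.88   4.99]  q6 -82.3 t 1.35
```

Emit:
{"fn": "apply_moves", "kwargs": {"motion": [{"tx": -2.7, "ty": -2.4, "tz": 0, "turn": 0, "jaw": 1}, {"tx": -5.4, "ty": -4.8, "tz": 0, "turn": 0, "jaw": 1}, {"tx": -8.1, "ty": -7.2, "tz": 0, "turn": 0, "jaw": 1}, {"tx": -10.8, "ty": -9.6, "tz": 0, "turn": 0, "jaw": 1}, {"tx": -13.2, "ty": -11.9, "tz": 0, "turn": 0, "jaw": 1}]}}

```text
time_s: 1.77
position: [0.5133, -0.169, 0.2494]
tool_rot: [[-0.915, 0.404, -0.002], [0.404, 0.915, -0.001], [0.001, -0.002, -1.0]]
ft_force: [0.5, 0.4, -0.8]
grip_width: 0.0855
```

```bash
python3 - <<'E'
from h import *
im,X=cloud('wrist'); z=X[...,2]; hsv=cv2.cvtColor(im,cv2.COLOR_RGB2HSV)
near=np.hypot(X[...,0]-.513,X[...,1]+.167)<.06
k=X[near&(z>.1)&(z<.125)]; k2=k[k[:,2]>.114]; print('knob',len(k),k.mean(0),'top',k2.mean(0),cv2.minEnclosingCircle((k2[:,:2]*1000).astype(np.float32)))
t=X[near&(z>.086)&(z<.094)]; print('lid',cv2.minEnclosingCircle((t[:,:2]*1000).astype(np.float32)),np.median(t[:,2]))
m=(hsv[...,1]>100)&(hsv[...,0]<20)&(abs(z-.003)<.004)&(np.hypot(X[...,0]-.524,X[...,1]+.367)<.1); print('mat',m.sum(),cv2.minAreaRect((X[m][:,:2]*1000).astype(np.float32)) if m.any() else '')
save(im,'w1.png'); plan([.513,-.167,.113])
E
```

```text
knob 70 [ 0.50413046 -0.1648323   0.10968759] top [ 0.50408119 -0.1648761   0.11581372] ((508.8482666015625, -167.32904052734375), 10.952651977539062)
lid ((512.8544311523438, -168.56906127929688), 45.08899688720703) 0.08967190391273844
mat 5136 ((524.4607543945312, -366.7419128417969), (117.77672576904297, 118.64910888671875), 17.750892639160156)
shift [ 0.44  0.6  13.56]  q6 -97.0 t 1.82
```

View pics/w1.png

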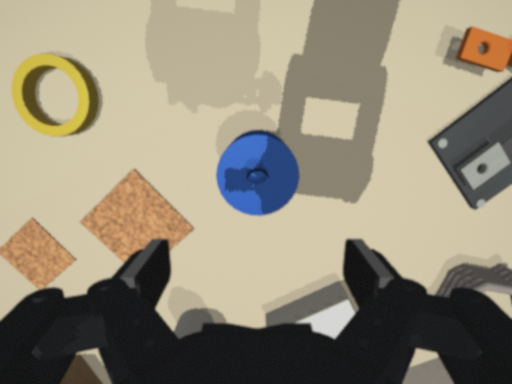

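Wrist view: lid with knob at (257,175), large mat at (137,215), small decoy at (37,250). Lid centre is about (0.513, -0.168). Going down to grasp the knob.

Emit:
{"fn": "apply_moves", "kwargs": {"motion": [{"tx": 0, "ty": 0.1, "tz": 3.5, "turn": 0, "jaw": 1}, {"tx": 0, "ty": 0.1, "tz": 7, "turn": 0, "jaw": 0.3}, {"tx": 0, "ty": 0.1, "tz": 10.5, "turn": 0, "jaw": 0.2}, {"tx": 0, "ty": 0.1, "tz": 13, "turn": 0, "jaw": 0.1}, {"tx": 0, "ty": 0.1, "tz": 13.5, "turn": 0, "jaw": 0.1}], "squeeze": 40}}

```text
time_s: 2.23
position: [0.513, -0.1722, 0.1094]
tool_rot: [[-0.913, 0.407, -0.009], [0.407, 0.913, 0.001], [0.009, -0.002, -1.0]]
ft_force: [-0.0, -0.7, -0.8]
grip_width: 0.0471
```

Emit:
{"fn": "apply_moves", "kwargs": {"motion": [{"tx": 0, "ty": 0, "tz": 0, "turn": 0, "jaw": -1}, {"tx": 0, "ty": 0, "tz": 0, "turn": 0, "jaw": -1}, {"tx": 0, "ty": 0, "tz": 0, "turn": 0, "jaw": -1}, {"tx": 0, "ty": 0, "tz": 0, "turn": 0, "jaw": -1}, {"tx": 0, "ty": 0, "tz": 0, "turn": 0, "jaw": -1}]}}

```text
time_s: 2.65
position: [0.5134, -0.1724, 0.1105]
tool_rot: [[-0.913, 0.407, -0.007], [0.407, 0.913, 0.0], [0.006, -0.003, -1.0]]
ft_force: [0.5, -0.7, -1.6]
grip_width: 0.0204
```

Emit:
{"fn": "apply_moves", "kwargs": {"motion": [{"tx": 0, "ty": 0, "tz": 0, "turn": 0, "jaw": -1}, {"tx": 0, "ty": 0, "tz": -0.3, "turn": 0, "jaw": -1}, {"tx": 0, "ty": 0, "tz": -0.6, "turn": 0, "jaw": -1}, {"tx": 0, "ty": 0, "tz": -1, "turn": 0, "jaw": -1}, {"tx": 0, "ty": 0, "tz": -1, "turn": 0, "jaw": -1}]}}

```text
time_s: 3.07
position: [0.5138, -0.1726, 0.1215]
tool_rot: [[-0.913, 0.407, -0.006], [0.407, 0.913, -0.001], [0.005, -0.003, -1.0]]
ft_force: [0.3, -0.3, -0.3]
grip_width: 0.0211
```

```bash
python3 - <<'E'
from h import *
im,X=cloud('wrist'); z=X[...,2]; hsv=cv2.cvtColor(im,cv2.COLOR_RGB2HSV)
s=telemetry.observe();print(s['grip_width'],s['position'],s['ft_force'])
m=(abs(hsv[...,0].astype(int)-112)<12)&(hsv[...,1]>150)&(np.hypot(X[...,0]-.513,X[...,1]+.167)<.08)
t=X[m]; print(len(t),np.percentile(t[:,2],[5,50,90,95,99])); t=t[(t[:,2]>np.percentile(t[:,2],90)-.006)]; print(cv2.minEnclosingCircle((t[:,:2]*1000).astype(np.float32)))
save(im,'w2.png')
E
```

```text
0.02060551479236962 [ 0.51370019 -0.17254024  0.12109014] [-0.09994115 -0.06095734 -0.7747664 ]
12840 [0.08547631 0.10240101 0.1039058  0.10431717 0.1296892 ]
((511.923583984375, -170.9826202392578), 44.07063674926758)
```

View pics/w2.png

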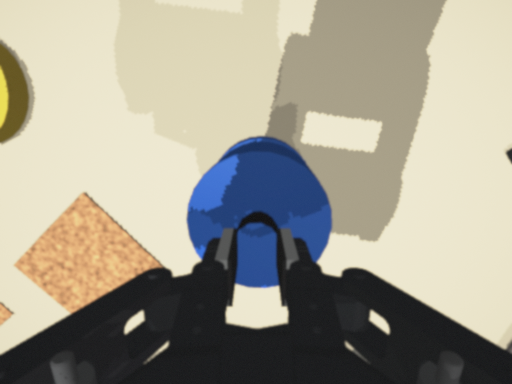

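The lid is held by the knob (lid top rose from 90 to about 103 mm, and it is level). Lifting straight up, then over to the mat.

Emit:
{"fn": "apply_moves", "kwargs": {"motion": [{"tx": 0, "ty": 0, "tz": -2, "turn": 0, "jaw": -1}, {"tx": 0, "ty": 0, "tz": -4, "turn": 0, "jaw": -1}, {"tx": 0, "ty": 0, "tz": -6, "turn": 0, "jaw": -1}, {"tx": 0, "ty": 0, "tz": -8, "turn": 0, "jaw": -1}, {"tx": 0, "ty": 0, "tz": -9, "turn": 0, "jaw": -1}]}}

```text
time_s: 3.53
position: [0.5147, -0.1728, 0.2135]
tool_rot: [[-0.913, 0.407, -0.003], [0.407, 0.913, -0.002], [0.002, -0.003, -1.0]]
ft_force: [-0.0, 0.3, -0.8]
grip_width: 0.0206
```

Emit:
{"fn": "apply_moves", "kwargs": {"motion": [{"tx": -0.9, "ty": -1.7, "tz": 0, "turn": 0, "jaw": -1}, {"tx": -2.4, "ty": -4.6, "tz": 0, "turn": 0, "jaw": -1}, {"tx": -3.9, "ty": -7.5, "tz": 0, "turn": 0, "jaw": -1}, {"tx": -5.4, "ty": -10.4, "tz": 0, "turn": 0, "jaw": -1}, {"tx": -6.8, "ty": -13.2, "tz": 0, "turn": 0, "jaw": -1}]}}

```text
time_s: 3.95
position: [0.523, -0.3226, 0.2136]
tool_rot: [[-0.914, 0.407, -0.004], [0.407, 0.914, -0.002], [0.002, -0.003, -1.0]]
ft_force: [0.5, 0.9, -0.9]
grip_width: 0.0207
```

```bash
python3 - <<'E'
from h import *
s=telemetry.observe();print(s['grip_width'],s['ft_force'])
plan([.524,-.367,.087])
E
```

```text
0.02065298609887186 [ 0.5235376   0.93250138 -0.87974849]
shift [-1.93 -3.98 12.67]  q6 -108.6 t 3.95
```

Emit:
{"fn": "apply_moves", "kwargs": {"motion": [{"tx": -1, "ty": -2, "tz": 0, "turn": 0, "jaw": -1}, {"tx": -1.9, "ty": -4, "tz": 0, "turn": 0, "jaw": -1}, {"tx": -1.9, "ty": -4, "tz": 3, "turn": 0, "jaw": -1}, {"tx": -1.9, "ty": -4, "tz": 6, "turn": 0, "jaw": -1}, {"tx": -1.9, "ty": -4, "tz": 9, "turn": 0, "jaw": -1}]}}

```text
time_s: 4.37
position: [0.5235, -0.3674, 0.1224]
tool_rot: [[-0.913, 0.407, -0.003], [0.407, 0.913, -0.002], [0.002, -0.003, -1.0]]
ft_force: [0.9, -0.4, -1.4]
grip_width: 0.0207
```

Emit:
{"fn": "apply_moves", "kwargs": {"motion": [{"tx": 0, "ty": 0, "tz": 1, "turn": 0, "jaw": -1}, {"tx": 0, "ty": 0, "tz": 2, "turn": 0, "jaw": -1}, {"tx": 0, "ty": 0, "tz": 2.6, "turn": 0, "jaw": -1}, {"tx": 0, "ty": 0, "tz": 2.9, "turn": 0, "jaw": -1}, {"tx": 0, "ty": 0, "tz": 2.9, "turn": 0, "jaw": -1}]}}

```text
time_s: 4.78
position: [0.5236, -0.3675, 0.0936]
tool_rot: [[-0.913, 0.407, -0.003], [0.407, 0.913, -0.003], [0.002, -0.003, -1.0]]
ft_force: [-0.5, 0.3, -0.4]
grip_width: 0.0207
```

```bash
python3 - <<'E'
from h import *
s=telemetry.observe();print(s['grip_width'],s['ft_force'])
plan([.524,-.367,.087])
im,X=cloud('wrist'); z=X[...,2]; hsv=cv2.cvtColor(im,cv2.COLOR_RGB2HSV)
m=(abs(hsv[...,0].astype(int)-112)<12)&(hsv[...,1]>150)&(np.hypot(X[...,0]-.524,X[...,1]+.367)<.06)
print(np.percentile(z[m],[30,50,70,90]))
E
```

```text
0.02065105219785632 [-0.45994649  0.28352442 -0.40663376]
shift [-0.02  0.07  0.66]  q6 -111.5 t 4.78
[0.07384268 0.07444923 0.0750544  0.07590267]
```

Emit:
{"fn": "apply_moves", "kwargs": {"motion": [{"tx": 0, "ty": 0, "tz": 0.3, "turn": 0, "jaw": -1}, {"tx": 0, "ty": 0, "tz": 0.5, "turn": 0, "jaw": -1}, {"tx": 0, "ty": 0, "tz": 0.7, "turn": 0, "jaw": -1}, {"tx": 0, "ty": 0, "tz": 0.75, "turn": 0, "jaw": -1}, {"tx": 0, "ty": 0, "tz": 0.75, "turn": 0, "jaw": -1}]}}

```text
time_s: 5.25
position: [0.524, -0.3677, 0.0871]
tool_rot: [[-0.913, 0.407, -0.001], [0.407, 0.913, -0.004], [-0.0, -0.004, -1.0]]
ft_force: [0.7, 1.3, 1.2]
grip_width: 0.0204
```

```bash
python3 - <<'E'
from h import *
s=telemetry.observe();print(s['grip_width'],s['ft_force'])
im,X=cloud('wrist'); z=X[...,2]; hsv=cv2.cvtColor(im,cv2.COLOR_RGB2HSV)
m=(abs(hsv[...,0].astype(int)-112)<12)&(hsv[...,1]>150)&(np.hypot(X[...,0]-.524,X[...,1]+.367)<.06)
print(np.percentile(z[m],[30,50,70,90]))
E
```

```text
0.020370027605619824 [0.73926604 1.34244601 1.24331704]
[0.06738355 0.06797403 0.06852601 0.06932783]
```

Touching down (about 1 N up). Release and retreat.

Emit:
{"fn": "apply_moves", "kwargs": {"motion": [{"tx": 0, "ty": 0, "tz": 0, "turn": 0, "jaw": -0.2}, {"tx": 0, "ty": 0, "tz": 0, "turn": 0, "jaw": 0.1}, {"tx": 0, "ty": 0, "tz": 0, "turn": 0, "jaw": 0.3}, {"tx": 0, "ty": 0, "tz": 0, "turn": 0, "jaw": 0.5}, {"tx": 0, "ty": 0, "tz": 0, "turn": 0, "jaw": 0.5}]}}

```text
time_s: 5.72
position: [0.5239, -0.3678, 0.087]
tool_rot: [[-0.913, 0.407, -0.002], [0.407, 0.913, -0.004], [0.0, -0.004, -1.0]]
ft_force: [0.1, -0.1, -1.4]
grip_width: 0.0636
```

Emit:
{"fn": "apply_moves", "kwargs": {"motion": [{"tx": 0, "ty": 0, "tz": -2, "turn": 0, "jaw": 0.5}, {"tx": 0, "ty": 0, "tz": -5, "turn": 0, "jaw": 0.5}, {"tx": 0, "ty": 0, "tz": -9, "turn": 0, "jaw": 0.5}, {"tx": 0, "ty": 0, "tz": -13, "turn": 0, "jaw": 0.5}, {"tx": 0, "ty": 0, "tz": -16, "turn": 0, "jaw": 0.5}]}}

```text
time_s: 6.13
position: [0.5243, -0.3673, 0.2507]
tool_rot: [[-0.913, 0.407, 0.001], [0.407, 0.913, -0.006], [-0.003, -0.005, -1.0]]
ft_force: [-0.3, -0.8, 0.1]
grip_width: 0.0641
```

```bash
python3 - <<'E'
from h import *
im,X=cloud('wrist'); z=X[...,2]; save(im,'w3.png')
m=(np.hypot(X[...,0]-.524,X[...,1]+.367)<.06)
t=X[m&(z>.062)&(z<.072)]; print('lid',cv2.minEnclosingCircle((t[:,:2]*1000).astype(np.float32)),np.percentile(t[:,2],[10,50,90]))
t=X[m&(z>.09)];print('knob',t.mean(0),t[:,2].max())
im,X=cloud('top');np.savez('pics/top.npz',im=im,X=X); save(cv2.resize(im[120:230,165:395],None,fx=3.4,fy=3.4,interpolation=cv2.INTER_CUBIC),'crop2.png')
# mould edges: holder & pin & mould
z=X[...,2]
m=np.hypot(X[...,0]-.513,X[...,1]+.168)<.03; t=X[m&(z>.05)]; print('pin',len(t),t.mean(0),t[:,2].max())
m=(abs(X[...,0]-.6)<.14)&(abs(X[...,1]-.16)<.14)
for a,b in((.009,.0145),(.02,.029),(.03,.039),(.04,.048),(.075,.085)):
    k=m&(z>a)&(z<b); print(a,k.sum(),X[k].mean(0) if k.any() else'')
np.savez('pics/mould.npz',P=X[m],C=im[m])
plan([.513,-.168,.25],(.968,.25))
E
```

```text
lid ((524.0159301757812, -364.7793273925781), 44.959190368652344) [0.06572561 0.06666773 0.06757784]
knob [ 0.51556295 -0.36317941  0.32882389] 0.35774422930727706
pin 26 [ 0.51143862 -0.16709598  0.07653295] 0.08497545835016476
0.009 668 [0.60719198 0.15792905 0.01171708]
0.02 84 [0.60570403 0.17946805 0.02381342]
0.03 145 [0.60218105 0.12656238 0.0347205 ]
0.04 146 [0.52171768 0.14461793 0.04385286]
0.075 230 [0.57675399 0.20100672 0.07982636]
shift [ 9.28 17.79  0.08]  turn 51.5 q6 -111.5 t 6.23
```

View pics/w3.png

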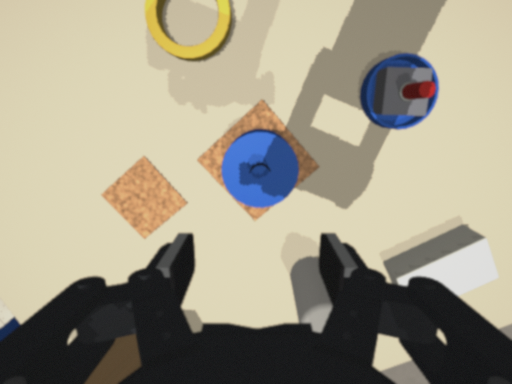

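Lid is let go, upright, and centred on the mat (knob at (259,170)); the pin stands in the canister at (420,90). Moving over the mould.

Emit:
{"fn": "apply_moves", "kwargs": {"motion": [{"tx": 0.6, "ty": 3, "tz": -0.6, "turn": 0, "jaw": 0.5}, {"tx": 1.2, "ty": 6, "tz": -1.2, "turn": 0, "jaw": 0}, {"tx": 1.9, "ty": 9.2, "tz": -2, "turn": 0, "jaw": -1}, {"tx": 2.6, "ty": 12.4, "tz": -3, "turn": 0, "jaw": -1}, {"tx": 3.2, "ty": 15.3, "tz": -3, "turn": 0, "jaw": -1}]}}

```text
time_s: 6.65
position: [0.5585, -0.2135, 0.2826]
tool_rot: [[-0.913, 0.407, 0.007], [0.407, 0.913, -0.012], [-0.012, -0.008, -1.0]]
ft_force: [0.5, 0.4, 0.8]
grip_width: 0.0156
```

Emit:
{"fn": "apply_moves", "kwargs": {"motion": [{"tx": 0.6, "ty": 3, "tz": 0, "turn": 0, "jaw": -1}, {"tx": 1.2, "ty": 6, "tz": 0, "turn": 0, "jaw": -1}, {"tx": 1.9, "ty": 9.2, "tz": 0, "turn": 0, "jaw": -1}, {"tx": 2.6, "ty": 12.4, "tz": 0, "turn": 0, "jaw": -1}, {"tx": 3.2, "ty": 15.3, "tz": 0, "turn": 0, "jaw": -1}]}}

```text
time_s: 7.07
position: [0.5914, -0.0588, 0.28]
tool_rot: [[-0.913, 0.407, 0.006], [0.407, 0.913, -0.012], [-0.01, -0.008, -1.0]]
ft_force: [0.7, 0.3, -0.3]
grip_width: 0.0
```

Emit:
{"fn": "apply_moves", "kwargs": {"motion": [{"tx": 0.6, "ty": 3, "tz": 0, "turn": 6, "jaw": -1}, {"tx": 1.2, "ty": 6, "tz": 0, "turn": 12, "jaw": -1}, {"tx": 1.9, "ty": 9.2, "tz": 0, "turn": 18, "jaw": -1}, {"tx": 2.6, "ty": 12.4, "tz": 0, "turn": 24, "jaw": -1}, {"tx": 3.2, "ty": 15.3, "tz": 0, "turn": 30, "jaw": -1}]}}

```text
time_s: 7.48
position: [0.6243, 0.0959, 0.2774]
tool_rot: [[-0.584, 0.812, 0.004], [0.812, 0.584, -0.011], [-0.012, -0.003, -1.0]]
ft_force: [0.2, -0.2, -0.2]
grip_width: -0.0004
```

Emit:
{"fn": "apply_moves", "kwargs": {"motion": [{"tx": 0, "ty": 0, "tz": 0, "turn": 7, "jaw": -1}, {"tx": 0, "ty": 0, "tz": 0, "turn": 14, "jaw": -1}, {"tx": 0, "ty": 0, "tz": 0, "turn": 21, "jaw": -1}, {"tx": 0, "ty": 0, "tz": 0, "turn": 21.5, "jaw": -1}, {"tx": 0, "ty": 0, "tz": 0, "turn": 21.5, "jaw": -1}]}}

```text
time_s: 7.9
position: [0.6242, 0.0958, 0.2766]
tool_rot: [[-0.248, 0.969, 0.003], [0.969, 0.248, -0.011], [-0.012, 0.0, -1.0]]
ft_force: [0.1, -0.2, 0.4]
grip_width: 0.0001
```

```bash
python3 - <<'E'
from h import *
s=telemetry.observe(); print(s['position'],s['tool_rot'],s['ft_force'],s['q'])
im,X=cloud('wrist'); np.savez('pics/wm.npz',im=im,X=X); save(im,'w4.png')
E
```

```text
[0.62420773 0.0958218  0.2765888 ] [[-2.48399390e-01  9.68652164e-01  3.27529665e-03]
 [ 9.68584503e-01  2.48420766e-01 -1.14535528e-02]
 [-1.19081604e-02  3.27346047e-04 -9.99929042e-01]] [ 0.10985266 -0.16932074  0.36707238] [ -1.72005594  28.90004272  54.30032706  -0.65465378  96.59191598
 -16.1803579 ]
```

View pics/w4.png

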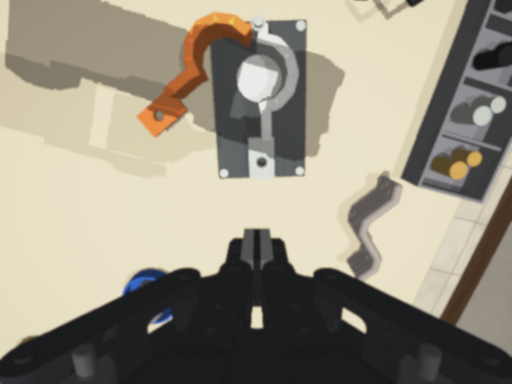

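The wrist view shows the mould well: hinge cap (258,22), grey lug hole (262,162), orange lug hole (160,116), base corners (219,178), (304,177), (307,20).

```bash
cat >> h.py <<'E'
def ray(p,uv,z):
    K=np.array([[p['fx'],0,p['cx']],[0,p['fy'],p['cy']],[0,0,1]]); R=cv2.Rodrigues(np.array(p['rvec'],float))[0]
    n=cv2.undistortPoints(np.array([[uv]],float),K,np.array(p['D'],float)).ravel(); c=-R.T@np.array(p['tvec'],float).ravel()
    d=R.T@np.array([*n,1]); return c+d*(z-c[2])/d[2]
E
python3 - <<'E'
from h import *
D=np.load('pics/wm.npz'); im,X=D['im'],D['X']; z=X[...,2]; p=camera_params('wrist')
hsv=cv2.cvtColor(im,cv2.COLOR_RGB2HSV)
# hole centroids: dark blobs
g=cv2.cvtColor(im,cv2.COLOR_RGB2GRAY)
def dark(u,v,r):
    w=g[v-r:v+r+1,u-r:u+r+1].astype(float); wt=np.clip(np.percentile(w,60)-20-w,0,None); yy,xx=np.mgrid[-r:r+1,-r:r+1]; return (u+(wt*xx).sum()/wt.sum(),v+(wt*yy).sum()/wt.sum())
b=dark(262,162,7);o=dark(160,116,7); hb=ray(p,b,.034);ho=ray(p,o,.044); print('back hole',b,hb,'orange hole',o,ho)
hg=ray(p,(258.5,22),.080); print('hinge approx',hg)
m=(z>.008)&(z<.016)&(hsv[...,1]<100); m[:,:200]=0;m[:,320:]=0;m[190:]=0
m=cv2.morphologyEx(m.astype(np.uint8),cv2.MORPH_OPEN,np.ones((3,3)))>0
r=cv2.minAreaRect((X[m][:,:2]*1000).astype(np.float32)); B=cv2.boxPoints(r)/1000; print(r,B)
L=[e for e in (B[1]-B[0],B[2]-B[1]) if np.linalg.norm(e)>.16][0]; L/=np.linalg.norm(L); L*=np.sign(L[1]); y=L; x=np.array([y[1],-y[0]])
c=B.mean(0); bore=c+.032*y; print('y_m',y,'bore',bore,'hinge',bore+.052*y,'lug',bore-.108*y)
# grey flange inner/outer at top
h=bore+.052*y
for n,sel in(('grey',hsv[...,1]<60),('orange',(hsv[...,1]>150)&(hsv[...,0]<20))):
    q=X[sel&(abs(z-.08)<.004)][:,:2]; q=q[np.hypot(*(q-h).T)<.14]; d=np.hypot(*(q-h).T); f=q[(d>.095)&(d<.127)]; ff=f.mean(0)-h; print(n,len(f),f.mean(0),'in mould',ff@x,ff@y, 'ang',np.degrees(np.arctan2(-ff@x,-ff@y)))
d=ho[:2]-h; print('orange hole ang',np.degrees(np.arctan2(-d@x,-d@y)),np.hypot(*d),'back hole in m',(hb[:2]-h)@x,(hb[:2]-h)@y)
E
```

```text
back hole (np.float64(261.40683646112603), np.float64(161.85898123324398)) [0.63062312 0.09684034 0.034     ] orange hole (np.float64(157.93190072639226), np.float64(111.6640435835351)) [0.48738265 0.12821902 0.044     ]
hinge approx [0.586902   0.24903627 0.08      ]
((609.5137939453125, 169.2960205078125), (125.90808868408203, 205.46295166015625), 16.327762603759766) [[0.52021766 0.25018588]
 [0.57797986 0.05300941]
 [0.6988099  0.08840618]
 [0.6410477  0.28558263]]
y_m [-0.28113195  0.9596691 ] bore [0.6005175  0.20000544] hinge [0.58589864 0.24990824] lug [0.63087976 0.09636118]
grey 303 [0.62262839 0.14563267] in mould 0.005933215400246535 -0.11039594628481973 ang -3.076394235828137
orange 303 [0.51415876 0.16629001] in mould -0.09235429973599124 -0.060077460714546393 ang 56.95556691540436
orange hole ang 55.320380863891934 0.1565684002053432 back hole in m -0.00011157179308383776 -0.15946801199199978
```

The independent estimates agree: back hole and base fit differ by 1 mm, and the opening is about 54°. Now go to the outside of the orange flange with the fingers shut.

```bash
cat >> h.py <<'E'
ym=np.array([-.281,.960]); xm=np.array([.960,.281]); hin=np.array([.5862,.2495]); lug=hin-.160*ym
def push(th,gap,r=.112):
    t=np.radians(th); c,s_=np.cos(t),np.sin(t); R=np.array([[c,s_],[-s_,c]]); d=R@-ym; xf=R@xm
    return hin+r*d-(.012+gap+.011*abs(s_)+.0145*c)*xf
E
python3 - <<'E'
from h import *
plan([*push(54,.025),.277],xm); plan([*push(54,.025),.065],xm); print(push(54,.025),lug)
E
```

```text
shift [ 13.25 -12.04  -0.19]  turn -1.9 q6 -16.2 t 7.95
shift [ 13.5  -12.05  21.01]  turn -1.9 q6 -16.2 t 7.95
[0.47463234 0.19411843] [0.63116 0.0959 ]
```

Emit:
{"fn": "apply_moves", "kwargs": {"motion": [{"tx": 2.7, "ty": -2.5, "tz": 0, "turn": -1, "jaw": -1}, {"tx": 5.4, "ty": -5, "tz": 0, "turn": -2, "jaw": -1}, {"tx": 8.1, "ty": -7.5, "tz": 0, "turn": -2, "jaw": -1}, {"tx": 10.8, "ty": -10, "tz": 0, "turn": -2, "jaw": -1}, {"tx": 13.3, "ty": -12, "tz": 0, "turn": -2, "jaw": -1}]}}

```text
time_s: 8.37
position: [0.4727, 0.1952, 0.2751]
tool_rot: [[-0.285, 0.958, 0.003], [0.958, 0.286, -0.011], [-0.012, -0.0, -1.0]]
ft_force: [1.3, 0.3, -0.3]
grip_width: 0.0002
```

Emit:
{"fn": "apply_moves", "kwargs": {"motion": [{"tx": 0.1, "ty": 0, "tz": 4, "turn": 0, "jaw": -1}, {"tx": 0.1, "ty": 0, "tz": 8, "turn": 0, "jaw": -1}, {"tx": 0.2, "ty": 0, "tz": 12, "turn": 0, "jaw": -1}, {"tx": 0.2, "ty": 0, "tz": 16, "turn": 0, "jaw": -1}, {"tx": 0.2, "ty": 0, "tz": 18, "turn": 0, "jaw": -1}]}}

```text
time_s: 8.78
position: [0.4706, 0.1946, 0.0911]
tool_rot: [[-0.289, 0.957, -0.002], [0.957, 0.289, -0.012], [-0.011, -0.006, -1.0]]
ft_force: [0.1, 0.2, 0.3]
grip_width: -0.0003
```

```bash
python3 - <<'E'
from h import *
s=telemetry.observe(); print(s['position'],s['tool_rot'][2],s['ft_force'])
for a,g in((54,.025),(54,.01),(54,0),(48,0),(42,0),(36,0),(30,0),(24,0),(18,0),(12,0),(6,0),(0,0),(0,-.003)): print(a,g,push(a,g).round(4),end=' '); plan([*push(a,g),.065],xm)
E
```

```text
[0.47064837 0.19460517 0.09109741] [-0.01112565 -0.00567924 -0.99992198] [0.09970162 0.15548705 0.33384452]
54 0.025 [0.4746 0.1941] shift [-0.13  0.38  2.61]  turn 0.5 q6 -6.9 t 8.78
54 0.01 [0.4865 0.1849] shift [-1.35  1.25  2.62]  turn 0.5 q6 -6.9 t 8.78
54 0 [0.4944 0.1788] shift [-2.17  1.84  2.62]  turn 0.5 q6 -6.9 t 8.78
48 0 [0.5019 0.1699] shift [-3.24  2.3   2.63]  turn 0.5 q6 -6.9 t 8.78
42 0 [0.5105 0.1616] shift [-4.28  2.88  2.64]  turn 0.5 q6 -6.9 t 8.78
36 0 [0.52   0.1542] shift [-5.27  3.58  2.65]  turn 0.5 q6 -6.9 t 8.78
30 0 [0.5305 0.1478] shift [-6.18  4.39  2.65]  turn 0.5 q6 -6.9 t 8.78
24 0 [0.5418 0.1425] shift [-7.02  5.32  2.66]  turn 0.5 q6 -6.9 t 8.78
18 0 [0.5537 0.1384] shift [-7.75  6.35  2.66]  turn 0.5 q6 -6.9 t 8.78
12 0 [0.5662 0.1356] shift [-8.37  7.47  2.66]  turn 0.5 q6 -6.9 t 8.78
6 0 [0.5791 0.1343] shift [-8.87  8.66  2.66]  turn 0.5 q6 -6.9 t 8.78
0 0 [0.5922 0.1345] shift [-9.23  9.92  2.66]  turn 0.5 q6 -6.9 t 8.78
0 -0.003 [0.5951 0.1354] shift [-9.23 10.22  2.65]  turn 0.5 q6 -6.9 t 8.78
```

Emit:
{"fn": "apply_moves", "kwargs": {"motion": [{"tx": -0.1, "ty": 0.4, "tz": 2.6, "turn": 0.5, "jaw": -1}, {"tx": -1.3, "ty": 1.3, "tz": 2.6, "turn": 0.5, "jaw": -1}, {"tx": -2.2, "ty": 1.8, "tz": 2.6, "turn": 0.5, "jaw": -1}, {"tx": -3.2, "ty": 2.3, "tz": 2.6, "turn": 0.5, "jaw": -1}, {"tx": -4.3, "ty": 2.9, "tz": 2.6, "turn": 0.5, "jaw": -1}]}}

```text
time_s: 9.2
position: [0.5123, 0.1607, 0.0671]
tool_rot: [[-0.281, 0.96, 0.0], [0.96, 0.281, -0.012], [-0.011, -0.003, -1.0]]
ft_force: [-1.0, 2.7, 2.4]
grip_width: 0.0002
```

```bash
python3 - <<'E'
from h import *
s=telemetry.observe(); print(s['position'],s['tool_rot'][2],s['ft_force'])
for a,g in((36,0),(30,0),(24,0),(18,0),(12,0),(6,0),(0,0),(0,-.003)): print(a,g,push(a,g).round(4),end=' '); plan([*push(a,g),.065],xm)
E
```

```text
[0.51233816 0.16073331 0.06712161] [-0.01115109 -0.00285859 -0.99993374] [-0.96393314  2.74738731  2.44879736]
36 0 [0.52   0.1542] shift [-0.84  0.55  0.22]  turn -0.0 q6 -10.8 t 9.20
30 0 [0.5305 0.1478] shift [-1.75  1.38  0.23]  turn -0.0 q6 -10.8 t 9.20
24 0 [0.5418 0.1425] shift [-2.58  2.31  0.23]  turn -0.0 q6 -10.8 t 9.20
18 0 [0.5537 0.1384] shift [-3.3   3.35  0.24]  turn -0.0 q6 -10.8 t 9.20
12 0 [0.5662 0.1356] shift [-3.92  4.47  0.24]  turn -0.0 q6 -10.8 t 9.20
6 0 [0.5791 0.1343] shift [-4.4   5.67  0.25]  turn -0.0 q6 -10.8 t 9.20
0 0 [0.5922 0.1345] shift [-4.75  6.93  0.25]  turn -0.0 q6 -10.8 t 9.20
0 -0.003 [0.5951 0.1354] shift [-4.75  7.23  0.24]  turn -0.0 q6 -10.8 t 9.20
```

Contact force about 3 N, as expected. Continue along the arc.

Emit:
{"fn": "apply_moves", "kwargs": {"motion": [{"tx": -0.8, "ty": 0.6, "tz": 0.2, "turn": 0, "jaw": -1}, {"tx": -1.7, "ty": 1.4, "tz": 0.2, "turn": 0, "jaw": -1}, {"tx": -2.6, "ty": 2.3, "tz": 0.2, "turn": 0, "jaw": -1}, {"tx": -3.3, "ty": 3.3, "tz": 0.2, "turn": 0, "jaw": -1}, {"tx": -3.9, "ty": 4.5, "tz": 0.2, "turn": 0, "jaw": -1}]}}

```text
time_s: 9.62
position: [0.5684, 0.1354, 0.0675]
tool_rot: [[-0.28, 0.96, 0.004], [0.96, 0.28, -0.01], [-0.011, 0.001, -1.0]]
ft_force: [-1.4, 3.9, 8.2]
grip_width: 0.0001
```

Emit:
{"fn": "apply_moves", "kwargs": {"motion": [{"tx": -0.3, "ty": 0.6, "tz": 0, "turn": 0, "jaw": -1}, {"tx": -0.5, "ty": 1.2, "tz": 0, "turn": 0, "jaw": -1}, {"tx": -0.7, "ty": 1.7, "tz": 0, "turn": 0, "jaw": -1}, {"tx": -0.8, "ty": 2, "tz": 0, "turn": 0, "jaw": -1}, {"tx": -0.8, "ty": 2, "tz": 0, "turn": 0, "jaw": -1}]}}

```text
time_s: 10.03
position: [0.5908, 0.1332, 0.068]
tool_rot: [[-0.28, 0.96, 0.006], [0.96, 0.28, -0.011], [-0.012, 0.003, -1.0]]
ft_force: [2.2, -0.4, 2.5]
grip_width: 0.0001
```

```bash
python3 - <<'E'
from h import *
s=telemetry.observe(); print(s['position'],s['tool_rot'][2],s['ft_force'])
for a,g in((0,0),(0,-.003)): print(a,g,push(a,g).round(4),end=' '); plan([*push(a,g),.065],xm)
E
```

```text
[0.59076604 0.13321815 0.06801156] [-0.01187809  0.00273685 -0.99992571] [ 2.16561092 -0.43982081  2.46527028]
0 0 [0.5922 0.1345] shift [0.09 0.18 0.3 ]  turn -0.0 q6 -14.2 t 10.03
0 -0.003 [0.5951 0.1354] shift [0.09 0.48 0.3 ]  turn -0.0 q6 -14.2 t 10.03
```

Emit:
{"fn": "apply_moves", "kwargs": {"motion": [{"tx": 0, "ty": 0.2, "tz": 0, "turn": 0, "jaw": -1}, {"tx": 0, "ty": 0.4, "tz": 0, "turn": 0, "jaw": -1}, {"tx": 0, "ty": 0.5, "tz": 0, "turn": 0, "jaw": -1}, {"tx": 0, "ty": 0.5, "tz": 0, "turn": 0, "jaw": -1}]}}

```text
time_s: 10.37
position: [0.5957, 0.1344, 0.0681]
tool_rot: [[-0.28, 0.96, 0.006], [0.96, 0.281, -0.011], [-0.012, 0.003, -1.0]]
ft_force: [-0.7, -3.3, 2.4]
grip_width: 0.0002
```

Emit:
{"fn": "apply_moves", "kwargs": {"motion": [{"tx": 0, "ty": 0.1, "tz": 0, "turn": 0, "jaw": -1}, {"tx": 0, "ty": 0.3, "tz": 0, "turn": 0, "jaw": -1}, {"tx": 0, "ty": 0.3, "tz": 0, "turn": 0, "jaw": -1}]}}

```text
time_s: 10.62
position: [0.5989, 0.1353, 0.0681]
tool_rot: [[-0.28, 0.96, 0.006], [0.96, 0.281, -0.011], [-0.012, 0.003, -1.0]]
ft_force: [-0.8, -1.4, 2.8]
grip_width: 0.0
```

Emit:
{"fn": "apply_moves", "kwargs": {"motion": [{"tx": 0, "ty": 0.1, "tz": 0, "turn": 0, "jaw": -1}, {"tx": 0, "ty": 0.2, "tz": 0, "turn": 0, "jaw": -1}, {"tx": 0, "ty": 0.2, "tz": 0, "turn": 0, "jaw": -1}]}}

```text
time_s: 10.87
position: [0.6003, 0.1357, 0.068]
tool_rot: [[-0.281, 0.96, 0.005], [0.96, 0.281, -0.012], [-0.012, 0.001, -1.0]]
ft_force: [-4.5, -4.1, 4.4]
grip_width: -0.0002
```

Emit:
{"fn": "apply_moves", "kwargs": {"motion": [{"tx": 0, "ty": 0.1, "tz": 0, "turn": 0, "jaw": -1}, {"tx": 0, "ty": 0.2, "tz": 0, "turn": 0, "jaw": -1}, {"tx": 0, "ty": 0.2, "tz": 0, "turn": 0, "jaw": -1}]}}

```text
time_s: 11.12
position: [0.6004, 0.1357, 0.068]
tool_rot: [[-0.281, 0.96, -0.0], [0.96, 0.281, -0.013], [-0.012, -0.004, -1.0]]
ft_force: [-10.9, -5.1, 8.4]
grip_width: 0.0002
```

```bash
python3 - <<'E'
from h import *
im,X=cloud('wrist'); np.savez('pics/wm2.npz',im=im,X=X); save(im,'w5.png'); s=telemetry.observe(); print(s['ft_force'],s['wrist_torque'])
z=X[...,2];hsv=cv2.cvtColor(im,cv2.COLOR_RGB2HSV)
q=X[(hsv[...,1]>150)&(hsv[...,0]<20)&(abs(z-.08)<.004)][:,:2]-hin; f=q[(q@-ym>.03)&(q@-ym<.13)]
for a in np.arange(.03,.13,.01):
    k=f[(f@-ym>a)&(f@-ym<a+.01)]@xm; 
    if len(k)>3: print(round(a,3),len(k),k.min().round(4),k.max().round(4))
E
```

```text
[-9.95026613 -4.9812123   8.02689189] [-0.93478797  1.61377535 -0.05783815]
0.03 476 -0.0382 -0.0216
0.04 537 -0.0409 -0.028
0.05 501 -0.0413 -0.0288
0.06 482 -0.0391 -0.0239
0.07 663 -0.0362 -0.0091
0.08 802 -0.0273 -0.0009
0.09 439 -0.0121 -0.0007
0.1 322 -0.0121 -0.0007
0.11 75 -0.0039 -0.0007
```

View pics/w5.png

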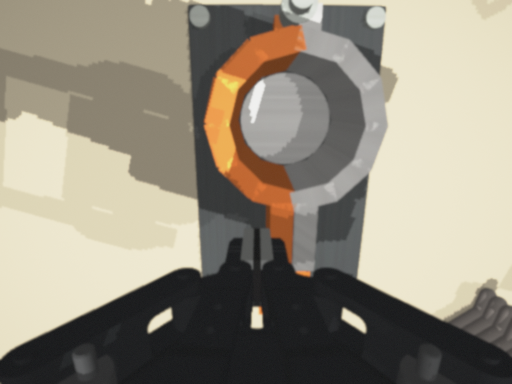

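The orange half is against its stop: motion ceased as force rose to about 11 N, and the parting line is closed (from (300,40) down to (295,260)). Back off, rise, go to the pin.

Emit:
{"fn": "apply_moves", "kwargs": {"motion": [{"tx": 0, "ty": -1, "tz": 0, "turn": 0, "jaw": -1}, {"tx": 0, "ty": -2, "tz": -1, "turn": 0, "jaw": -1}, {"tx": 0, "ty": -2, "tz": -5, "turn": 0, "jaw": -1}, {"tx": 0, "ty": -2, "tz": -9, "turn": 0, "jaw": -1}, {"tx": 0, "ty": -2, "tz": -13, "turn": 0, "jaw": -1}]}}

```text
time_s: 11.58
position: [0.5808, 0.1322, 0.1994]
tool_rot: [[-0.281, 0.96, -0.001], [0.96, 0.281, -0.012], [-0.011, -0.004, -1.0]]
ft_force: [0.4, 0.9, 0.5]
grip_width: -0.0001
```

Emit:
{"fn": "apply_moves", "kwargs": {"motion": [{"tx": -2.5, "ty": -1, "tz": -4, "turn": 0, "jaw": 0.5}, {"tx": -5, "ty": -3, "tz": -6, "turn": 0, "jaw": 0.5}, {"tx": -8, "ty": -5, "tz": -6, "turn": 0, "jaw": 0.5}, {"tx": -11, "ty": -7, "tz": -6, "turn": 0, "jaw": 0.5}, {"tx": -14, "ty": -9, "tz": -6, "turn": 0, "jaw": 0.5}]}}

```text
time_s: 12.0
position: [0.5333, -0.0277, 0.2618]
tool_rot: [[-0.282, 0.959, 0.0], [0.959, 0.282, -0.012], [-0.011, -0.003, -1.0]]
ft_force: [0.7, -0.5, 0.2]
grip_width: 0.0605
```

```bash
python3 - <<'E'
from h import *
plan([.513,-.168,.22],xm)
E
```

```text
shift [-12.84  -5.89   4.34]  turn 0.1 q6 -31.7 t 12.00
```

Emit:
{"fn": "apply_moves", "kwargs": {"motion": [{"tx": -3, "ty": -1.4, "tz": 0, "turn": 0, "jaw": 0.5}, {"tx": -6, "ty": -2.8, "tz": 1, "turn": 0, "jaw": 0.5}, {"tx": -9, "ty": -4.2, "tz": 2, "turn": 0, "jaw": 0.5}, {"tx": -12, "ty": -5.5, "tz": 3, "turn": 0, "jaw": 0.5}, {"tx": -12.8, "ty": -5.9, "tz": 4.3, "turn": 0, "jaw": 0.5}]}}

```text
time_s: 12.42
position: [0.5127, -0.1714, 0.2201]
tool_rot: [[-0.279, 0.96, 0.002], [0.96, 0.279, -0.013], [-0.013, -0.002, -1.0]]
ft_force: [0.1, -0.1, 0.7]
grip_width: 0.0636
```

```bash
python3 - <<'E'
from h import *
im,X=cloud('wrist'); save(im,'w6.png'); z=X[...,2];hsv=cv2.cvtColor(im,cv2.COLOR_RGB2HSV); p=camera_params('wrist')
near=np.hypot(X[...,0]-.513,X[...,1]+.168)<.06
red=near&(hsv[...,1]>150)&((hsv[...,0]<8)|(hsv[...,0]>172)); q=X[red]; print(len(q),q[:,2].max())
t=q[q[:,2]>.076]; print('pin top',len(t),t.mean(0),cv2.minEnclosingCircle((t[:,:2]*1000).astype(np.float32)))
b=X[near&(z>.033)&(z<.038)&(hsv[...,1]<80)]; r=cv2.minAreaRect((b[:,:2]*1000).astype(np.float32)); print('block',r)
r=X[near&(z>.02)&(z<.028)&(hsv[...,1]>120)&~red]; print('rim',cv2.minEnclosingCircle((r[:,:2]*1000).astype(np.float32)))
plan([.513,-.168,.07],xm)
E
```

```text
242 0.08165779039786306
pin top 193 [ 0.51179607 -0.16755286  0.07959244] ((512.155029296875, -167.8000030517578), 8.084120750427246)
block ((512.4166259765625, -168.76535034179688), (54.15089416503906, 53.88020324707031), 65.07758331298828)
rim ((512.3728637695312, -167.66859436035156), 43.90283203125)
shift [ 0.35  0.27 14.72]  turn -0.2 q6 -46.8 t 12.47
```

Emit:
{"fn": "apply_moves", "kwargs": {"motion": [{"tx": 0.3, "ty": 0.1, "tz": 4, "turn": 0, "jaw": 0.5}, {"tx": 0.3, "ty": 0.1, "tz": 8, "turn": 0, "jaw": 0.5}, {"tx": 0.4, "ty": 0.2, "tz": 11, "turn": 0, "jaw": 0.5}, {"tx": 0.4, "ty": 0.2, "tz": 12, "turn": 0, "jaw": 0.5}, {"tx": 0.4, "ty": 0.2, "tz": 12, "turn": 0, "jaw": 0.5}]}}

```text
time_s: 12.88
position: [0.5118, -0.1663, 0.0955]
tool_rot: [[-0.279, 0.96, -0.006], [0.96, 0.279, -0.008], [-0.006, -0.008, -1.0]]
ft_force: [0.5, -0.7, 1.9]
grip_width: 0.0643
```

```bash
python3 - <<'E'
from h import *
print(telemetry.observe()['position']);plan([.512,-.168,.066],xm)
E
```

```text
[ 0.51178401 -0.16628847  0.09550664]
shift [-0.15 -0.    2.95]  turn -0.1 q6 -46.3 t 12.88
```

Emit:
{"fn": "apply_moves", "kwargs": {"motion": [{"tx": -0.15, "ty": 0, "tz": 1.5, "turn": 0, "jaw": 0.3}, {"tx": -0.15, "ty": 0, "tz": 2.7, "turn": 0, "jaw": 0}, {"tx": -0.15, "ty": 0, "tz": 3, "turn": 0, "jaw": -0.2}, {"tx": -0.15, "ty": 0, "tz": 3, "turn": 0, "jaw": -0.4}, {"tx": -0.15, "ty": 0, "tz": 3, "turn": 0, "jaw": -0.6}], "squeeze": 40}}

```text
time_s: 13.3
position: [0.5129, -0.1682, 0.0672]
tool_rot: [[-0.279, 0.96, -0.004], [0.96, 0.279, -0.009], [-0.008, -0.006, -1.0]]
ft_force: [0.3, 0.2, 1.2]
grip_width: 0.0174
```

Emit:
{"fn": "apply_moves", "kwargs": {"motion": [{"tx": 0, "ty": 0, "tz": 0, "turn": 0, "jaw": -1}, {"tx": 0, "ty": 0, "tz": 0, "turn": 0, "jaw": -1}, {"tx": 0, "ty": 0, "tz": 0, "turn": 0, "jaw": -1}, {"tx": 0, "ty": 0, "tz": 0, "turn": 0, "jaw": -1}, {"tx": 0, "ty": 0, "tz": 0, "turn": 0, "jaw": -1}]}}

```text
time_s: 13.72
position: [0.5129, -0.1682, 0.0674]
tool_rot: [[-0.279, 0.96, -0.004], [0.96, 0.279, -0.009], [-0.008, -0.006, -1.0]]
ft_force: [0.2, 0.4, 1.3]
grip_width: 0.0154
```

Emit:
{"fn": "apply_moves", "kwargs": {"motion": [{"tx": 0, "ty": 0, "tz": -0.5, "turn": 0, "jaw": -1}, {"tx": 0, "ty": 0, "tz": -2, "turn": 0, "jaw": -1}, {"tx": 0, "ty": 0, "tz": -5, "turn": 0, "jaw": -1}, {"tx": 0, "ty": 0, "tz": -8, "turn": 0, "jaw": -1}, {"tx": 0, "ty": 0, "tz": -11, "turn": 0, "jaw": -1}]}}

```text
time_s: 14.13
position: [0.513, -0.167, 0.1789]
tool_rot: [[-0.279, 0.96, -0.004], [0.96, 0.279, -0.009], [-0.007, -0.006, -1.0]]
ft_force: [1.0, -0.5, -0.5]
grip_width: 0.0152
```

```bash
python3 - <<'E'
from h import *
s=telemetry.observe();print(s['grip_width'],s['ft_force'])
im,X=cloud('wrist'); save(im,'w7.png'); z=X[...,2];hsv=cv2.cvtColor(im,cv2.COLOR_RGB2HSV)
T=(X-s['position'])@np.array(s['tool_rot'])
red=(np.hypot(T[...,0],T[...,1])<.03)&(hsv[...,1]>120)&((hsv[...,0]<8)|(hsv[...,0]>172)); q=T[red]; print(len(q)); 
if len(q): print(q.mean(0),q.min(0),q.max(0))
plan([*lug,.16],xm)
E
```

```text
0.015169802915584785 [ 0.98394636 -0.46064394 -0.50269817]
1432
[ 0.00352653 -0.00016775 -0.00463923] [-0.0080084  -0.00853615 -0.01794666] [0.00898621 0.00804416 0.02603105]
shift [22.15 18.51  2.19]  turn -0.1 q6 -46.4 t 14.18
```

View pics/w7.png

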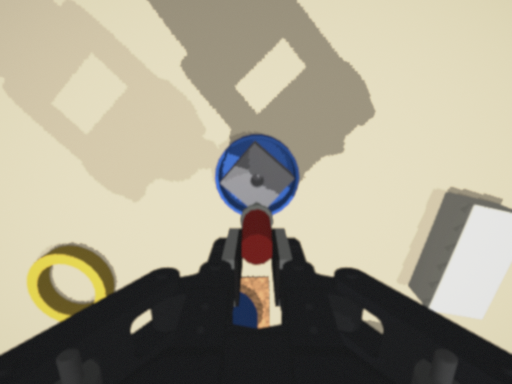

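Pin is held (15 mm soft-pad width), upright at (257,240) with the collar below, and its centre is on the tool axis. Carrying it to above the lug.

Emit:
{"fn": "apply_moves", "kwargs": {"motion": [{"tx": 1.5, "ty": 1.2, "tz": 0, "turn": 0, "jaw": -1}, {"tx": 4, "ty": 3.3, "tz": 0, "turn": 0, "jaw": -1}, {"tx": 6.5, "ty": 5.4, "tz": 0, "turn": 0, "jaw": -1}, {"tx": 9, "ty": 7.5, "tz": 0, "turn": 0, "jaw": -1}, {"tx": 11.5, "ty": 9.6, "tz": 0, "turn": 0, "jaw": -1}]}}

```text
time_s: 14.6
position: [0.5756, -0.0295, 0.1836]
tool_rot: [[-0.279, 0.96, 0.005], [0.96, 0.279, -0.014], [-0.015, 0.001, -1.0]]
ft_force: [0.7, -0.0, -0.9]
grip_width: 0.0154
```

Emit:
{"fn": "apply_moves", "kwargs": {"motion": [{"tx": 2.5, "ty": 2.1, "tz": 0, "turn": 0, "jaw": -1}, {"tx": 5, "ty": 4.2, "tz": 0, "turn": 0, "jaw": -1}, {"tx": 7.5, "ty": 6.3, "tz": 0, "turn": 0, "jaw": -1}, {"tx": 9.5, "ty": 8, "tz": 0, "turn": 0, "jaw": -1}, {"tx": 9.5, "ty": 8, "tz": 0, "turn": 0, "jaw": -1}]}}

```text
time_s: 15.02
position: [0.6267, 0.0884, 0.1819]
tool_rot: [[-0.283, 0.959, 0.005], [0.959, 0.283, -0.013], [-0.014, 0.002, -1.0]]
ft_force: [-0.5, -0.1, -0.9]
grip_width: 0.0152
```

```bash
python3 - <<'E'
from h import *
s=telemetry.observe();print(s['grip_width'],s['position'])
im,X=cloud('wrist'); p=camera_params('wrist'); z=X[...,2]; np.savez('pics/wl.npz',im=im,X=X)
K=np.array([[p['fx'],0,p['cx']],[0,p['fy'],p['cy']],[0,0,1]])
for q in([*lug,.044],[*(hin-.183*ym),.044]): print(cv2.projectPoints(np.array([q]),p['rvec'],p['tvec'],K,p['D'])[0].ravel())
save(cv2.resize(im[60:300,130:390],None,fx=2.4,fy=2.4,interpolation=cv2.INTER_CUBIC),'w8.png')
plan([*lug,.125],xm)
E
```

```text
0.015197228358409719 [0.62674656 0.08840967 0.18188386]
[264.2120021  171.93474891]
[264.02203474 194.08440531]
shift [0.87 0.75 5.68]  turn 0.1 q6 -18.8 t 15.07
```

View pics/w8.png

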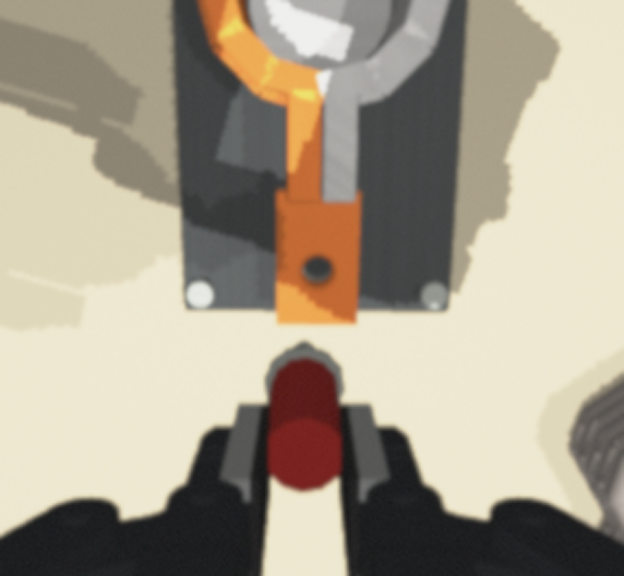

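Lug holes are lined up at crop (317,269), i.e. pixel (262,172); my prediction was (264,172), so about 2 mm to correct. Pin hangs upright on the tool's centre line.

```bash
python3 - <<'E'
from h import *
D=np.load('pics/wl.npz'); im=D['im'];X=D['X'];p=camera_params('wrist'); g=cv2.cvtColor(im,cv2.COLOR_RGB2GRAY).astype(float)
w=g[164:181,254:271]; wt=np.clip(75-w,0,None); yy,xx=np.mgrid[164:181,254:271]; c=((wt*xx).sum()/wt.sum(),(wt*yy).sum()/wt.sum())
h=ray(p,c,.044); print(c,h,'in mould off',(h[:2]-lug)@xm,(h[:2]-lug)@ym)
hsv=cv2.cvtColor(im,cv2.COLOR_RGB2HSV); m=(hsv[...,1]>130)&(hsv[...,0]<22)&(abs(X[...,2]-.044)<.004); m[:,:240]=0; m[:,285:]=0
r=cv2.minAreaRect((X[m][:,:2]*1000).astype(np.float32)); print(r,(np.array(r[0])/1000-lug)@xm,(np.array(r[0])/1000-lug)@ym)
# pin axis in tool frame
s=telemetry.observe(); T=(X-s['position'])@np.array(s['tool_rot']); red=(np.hypot(T[...,0],T[...,1])<.03)&(hsv[...,1]>120)&((hsv[...,0]<8)|(hsv[...,0]>172)); q=T[red]
for a,b in((-.012,-.006),(-.006,0),(0,.006),(.006,.012),(.012,.02)):
    k=q[(q[:,2]>a)&(q[:,2]<b)]; print(a,len(k),k[:,0].max().round(4) if len(k) else'',np.median(k[:,1]).round(4) if len(k) else '')
plan([*h[:2],.125],xm)
E
```

```text
(np.float64(262.1242078580482), np.float64(170.82382762991128)) [0.62884274 0.09639446 0.044     ] in mould off -0.0020856240763774815 0.0011258280181912705
((612.252197265625, 151.97439575195312), (34.535743713378906, 161.15281677246094), 17.565338134765625) -0.00239458541870126 0.059144512490234384
-0.012 405 0.0111 0.0013
-0.006 128 0.0105 0.0008
0 114 0.0109 0.0016
0.006 101 0.0108 0.0002
0.012 121 0.0111 0.0007
shift [0.98 0.54 5.68]  turn 0.1 q6 -18.8 t 15.07
```

Emit:
{"fn": "apply_moves", "kwargs": {"motion": [{"tx": 0.5, "ty": 0.3, "tz": 1.5, "turn": 0, "jaw": -1}, {"tx": 0.9, "ty": 0.5, "tz": 3, "turn": 0, "jaw": -1}, {"tx": 0.9, "ty": 0.5, "tz": 5, "turn": 0, "jaw": -1}, {"tx": 0.9, "ty": 0.5, "tz": 6.4, "turn": 0, "jaw": -1}, {"tx": 0.9, "ty": 0.5, "tz": 6.8, "turn": 0, "jaw": -1}]}}

```text
time_s: 15.48
position: [0.6274, 0.0945, 0.1114]
tool_rot: [[-0.281, 0.96, 0.0], [0.96, 0.281, -0.014], [-0.013, -0.004, -1.0]]
ft_force: [-0.4, 0.3, -1.5]
grip_width: 0.015
```

Emit:
{"fn": "apply_moves", "kwargs": {"motion": [{"tx": 0, "ty": 0, "tz": 0, "turn": 0, "jaw": -1}, {"tx": 0, "ty": 0, "tz": 0, "turn": 0, "jaw": -1}]}}

```text
time_s: 15.65
position: [0.6274, 0.0938, 0.1118]
tool_rot: [[-0.281, 0.96, 0.0], [0.96, 0.28, -0.014], [-0.014, -0.004, -1.0]]
ft_force: [0.0, -0.0, -1.9]
grip_width: 0.0153
```

```bash
python3 - <<'E'
from h import *
s=telemetry.observe();print(s['grip_width'],s['position'],s['tool_rot'],s['ft_force'])
im,X=cloud('wrist'); np.savez('pics/wl2.npz',im=im,X=X)
save(cv2.resize(im[130:280,185:335],None,fx=4,fy=4,interpolation=cv2.INTER_CUBIC),'w9.png')
p=camera_params('wrist');K=np.array([[p['fx'],0,p['cx']],[0,p['fy'],p['cy']],[0,0,1]])
for q in([.629,.096,.044],): print((cv2.projectPoints(np.array([q]),p['rvec'],p['tvec'],K,p['D'])[0].ravel()-[185,130])*4)
tip=s['position']+np.array(s['tool_rot'])@[0,0,.0585]; print(tip,(cv2.projectPoints(tip[None],p['rvec'],p['tvec'],K,p['D'])[0].ravel()-[185,130])*4)
E
```

```text
0.015333850252703953 [0.62739333 0.0937864  0.11180253] [[-2.80519545e-01  9.59848279e-01  2.56636896e-04]
 [ 9.59752088e-01  2.80495199e-01 -1.40845113e-02]
 [-1.35909794e-02 -3.70467291e-03 -9.99900775e-01]] [ 1.55314753e-03 -1.36389161e-02 -1.86931460e+00]
[297.36567176 276.30891781]
[0.62740834 0.09296245 0.05330833] [284.8471166  304.05287116]
```

View pics/w9.png

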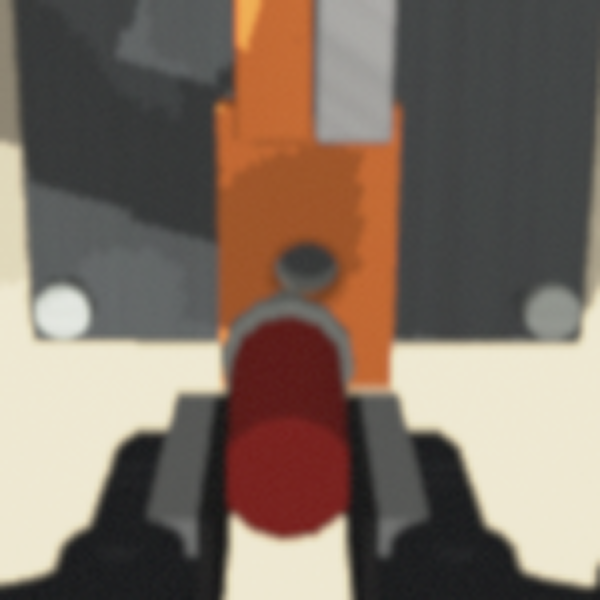

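Hole mouth centre at crop (307,272); pin axis at x≈288, so about 4 mm more is needed to the right. I'll calibrate the pin's offset along the view by projection.

```bash
python3 - <<'E'
from h import *
s=telemetry.observe();p=camera_params('wrist');K=np.array([[p['fx'],0,p['cx']],[0,p['fy'],p['cy']],[0,0,1]]);R=np.array(s['tool_rot']);P=np.array(s['position'])
pr=lambda t:((cv2.projectPoints((P+R@t)[None],p['rvec'],p['tvec'],K,p['D'])[0].ravel()-[185,130])*4).round(1)
for dz in(-.003,0,.003):
  for dx in(0,.002):
    print(dz,dx,'collar far',pr(np.array([.011+dx,0,.0265+dz])),'top near',pr(np.array([-.009+dx,0,-.0135+dz])),'top far',pr(np.array([.009+dx,0,-.0135+dz])),'L/R',pr(np.array([dx,-.009,-.0135+dz]))[0],pr(np.array([dx,.009,-.0135+dz]))[0])
h=np.array([.629,.096,.044])
for a,b in((0,0),(.002,0),(.002,.001)): 
    q=R.T@(h+np.array([*(a*xm+b*ym),0])-P); print(a,b,q,pr(q))
E
```

```text
-0.003 0 collar far [286.9 307.8] top near [287.  558.1] top far [287.  426.7] L/R 214.4 359.6
-0.003 0.002 collar far [286.9 295.4] top near [287. 544.] top far [287.  411.5] L/R 214.1 359.8
0 0 collar far [286.9 301.8] top near [287. 546.] top far [287.  416.8] L/R 215.8 358.1
0 0.002 collar far [286.9 289.6] top near [287.  532.1] top far [287.  401.8] L/R 215.5 358.4
0.003 0 collar far [286.9 295.9] top near [287.  534.3] top far [287.  407.2] L/R 217.1 356.8
0.003 0.002 collar far [286.9 283.9] top near [287.  520.6] top far [287.  392.5] L/R 216.9 357.0
0 0 [0.00256621 0.00201629 0.06830164] [297.4 276.3]
0.002 0 [0.00256665 0.00401684 0.06829657] [307.7 276.3]
0.002 0.001 [0.00356684 0.00401659 0.06828264] [307.7 271.4]
```

Emit:
{"fn": "apply_moves", "kwargs": {"motion": [{"tx": 0.15, "ty": 0.2, "tz": 0, "turn": 0, "jaw": -1}, {"tx": 0.3, "ty": 0.4, "tz": 0.2, "turn": 0, "jaw": -1}, {"tx": 0.3, "ty": 0.4, "tz": 0.5, "turn": 0, "jaw": -1}, {"tx": 0.3, "ty": 0.4, "tz": 0.8, "turn": 0, "jaw": -1}, {"tx": 0.3, "ty": 0.4, "tz": 0.8, "turn": 0, "jaw": -1}]}}

```text
time_s: 16.12
position: [0.6303, 0.0979, 0.1035]
tool_rot: [[-0.281, 0.96, 0.0], [0.96, 0.281, -0.014], [-0.014, -0.004, -1.0]]
ft_force: [1.5, -0.0, -0.7]
grip_width: 0.0152
```

```bash
python3 - <<'E'
from h import *
s=telemetry.observe();p=camera_params('wrist');K=np.array([[p['fx'],0,p['cx']],[0,p['fy'],p['cy']],[0,0,1]]);R=np.array(s['tool_rot']);P=np.array(s['position'])
h=np.array([.629,.096,.044])+np.array([*(.002*xm+.001*ym),0]); print('hole in tool',R.T@(h-P))
im,X=cloud('wrist'); save(cv2.resize(im[130:280,185:335],None,fx=4,fy=4,interpolation=cv2.INTER_CUBIC),'w10.png')
E
```

```text
hole in tool [0.00034978 0.00039616 0.05948202]
```

View pics/w10.png

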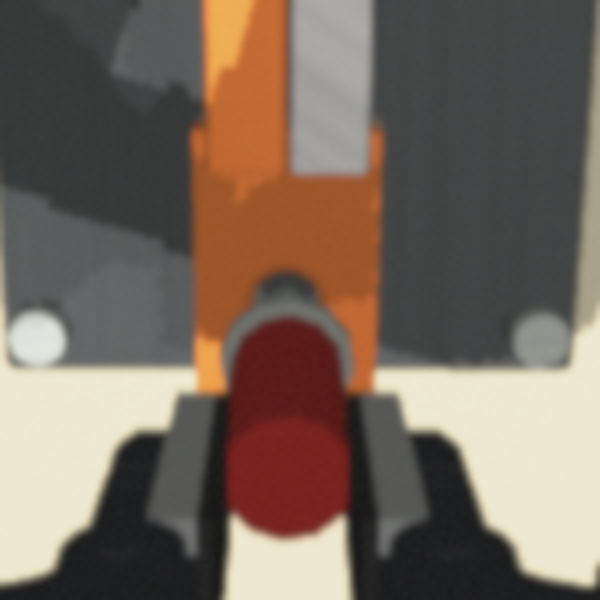

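The hole (x≈287) is now under the pin (x≈288). That was the 12th picture; from here I use numbers only. Lowering in stages while watching the force.

Emit:
{"fn": "apply_moves", "kwargs": {"motion": [{"tx": 0, "ty": 0, "tz": 0.3, "turn": 0, "jaw": -1}, {"tx": 0, "ty": 0, "tz": 0.6, "turn": 0, "jaw": -1}, {"tx": 0, "ty": 0, "tz": 0.9, "turn": 0, "jaw": -1}, {"tx": 0, "ty": 0, "tz": 0.9, "turn": 0, "jaw": -1}]}}

```text
time_s: 16.5
position: [0.6301, 0.0977, 0.0939]
tool_rot: [[-0.281, 0.96, -0.001], [0.96, 0.281, -0.014], [-0.013, -0.005, -1.0]]
ft_force: [-0.4, 0.7, -1.1]
grip_width: 0.0151
```

Tip is about 9 mm into the holes with no resistance. Continue.

Emit:
{"fn": "apply_moves", "kwargs": {"motion": [{"tx": 0, "ty": 0, "tz": 0.3, "turn": 0, "jaw": -1}, {"tx": 0, "ty": 0, "tz": 0.6, "turn": 0, "jaw": -1}, {"tx": 0, "ty": 0, "tz": 0.9, "turn": 0, "jaw": -1}, {"tx": 0, "ty": 0, "tz": 1.2, "turn": 0, "jaw": -1}, {"tx": 0, "ty": 0, "tz": 1.2, "turn": 0, "jaw": -1}]}}

```text
time_s: 16.92
position: [0.6298, 0.0975, 0.0811]
tool_rot: [[-0.281, 0.96, -0.002], [0.96, 0.281, -0.014], [-0.013, -0.006, -1.0]]
ft_force: [-0.5, 0.1, -1.8]
grip_width: 0.0155
```

Emit:
{"fn": "apply_moves", "kwargs": {"motion": [{"tx": 0, "ty": 0, "tz": 0.2, "turn": 0, "jaw": -1}, {"tx": 0, "ty": 0, "tz": 0.4, "turn": 0, "jaw": -1}, {"tx": 0, "ty": 0, "tz": 0.5, "turn": 0, "jaw": -1}, {"tx": 0, "ty": 0, "tz": 0.5, "turn": 0, "jaw": -1}]}}

```text
time_s: 17.25
position: [0.6296, 0.0975, 0.0758]
tool_rot: [[-0.281, 0.96, -0.003], [0.96, 0.281, -0.014], [-0.013, -0.006, -1.0]]
ft_force: [-0.7, -0.1, -0.4]
grip_width: 0.0154
```

Emit:
{"fn": "apply_moves", "kwargs": {"motion": [{"tx": 0, "ty": 0, "tz": 0.1, "turn": 0, "jaw": -1}, {"tx": 0, "ty": 0, "tz": 0.15, "turn": 0, "jaw": -1}, {"tx": 0, "ty": 0, "tz": 0.15, "turn": 0, "jaw": -1}]}}

```text
time_s: 17.5
position: [0.6301, 0.0974, 0.0753]
tool_rot: [[-0.281, 0.96, -0.001], [0.96, 0.281, -0.014], [-0.013, -0.005, -1.0]]
ft_force: [-0.4, -1.2, 4.2]
grip_width: 0.0156
```

The collar sits on the lug (4 N up, at the expected 75.4 mm height). Release, rise, check.

Emit:
{"fn": "apply_moves", "kwargs": {"motion": [{"tx": 0, "ty": 0, "tz": 0, "turn": 0, "jaw": -0.5}, {"tx": 0, "ty": 0, "tz": 0, "turn": 0, "jaw": -0.3}, {"tx": 0, "ty": 0, "tz": 0, "turn": 0, "jaw": 0}, {"tx": 0, "ty": 0, "tz": 0, "turn": 0, "jaw": 0.2}, {"tx": 0, "ty": 0, "tz": 0, "turn": 0, "jaw": 0.2}]}}

```text
time_s: 17.92
position: [0.6301, 0.0974, 0.0752]
tool_rot: [[-0.281, 0.96, -0.001], [0.96, 0.281, -0.014], [-0.013, -0.005, -1.0]]
ft_force: [-0.0, -0.3, 0.2]
grip_width: 0.0509
```

Emit:
{"fn": "apply_moves", "kwargs": {"motion": [{"tx": 0, "ty": 0, "tz": -1.5, "turn": 0, "jaw": 0.2}, {"tx": 0, "ty": 0, "tz": -4, "turn": 0, "jaw": 0.2}, {"tx": 0, "ty": 0, "tz": -7, "turn": 0, "jaw": 0.2}, {"tx": 0, "ty": 0, "tz": -10, "turn": 0, "jaw": 0.2}, {"tx": 0, "ty": 0, "tz": -10, "turn": 0, "jaw": 0.2}]}}

```text
time_s: 18.33
position: [0.6323, 0.0989, 0.1815]
tool_rot: [[-0.281, 0.96, 0.01], [0.96, 0.281, -0.014], [-0.017, 0.005, -1.0]]
ft_force: [0.9, 0.2, 0.3]
grip_width: 0.0513
```

```bash
cat > chk.py <<'E'
from h import *
def chk():
    im,X=cloud('wrist'); z=X[...,2];hsv=cv2.cvtColor(im,cv2.COLOR_RGB2HSV); L=np.array([.6305,.0972])
    near=np.hypot(X[...,0]-L[0],X[...,1]-L[1])<.03
    q=X[near&(hsv[...,1]>130)&((hsv[...,0]<5)|(hsv[...,0]>172))]; t=q[q[:,2]>.082]
    print('red',len(q),'top z',np.percentile(q[:,2],[50,90,98]),'exp .088','xy',cv2.minEnclosingCircle((t[:,:2]*1000).astype(np.float32)) if len(t)>5 else '')
    f=X[(hsv[...,1]>150)&(hsv[...,0]<20)&(abs(z-.08)<.004)][:,:2]-hin
    for a in(.09,.1,.11):
        k=f[(f@-ym>a)&(f@-ym<a+.01)]@xm
        if len(k)>3: print('orange flange',a,len(k),k.min().round(4),k.max().round(4))
    g=X[(hsv[...,1]<60)&(abs(z-.08)<.004)][:,:2]-hin
    for a in(.09,.1,.11):
        k=g[(g@-ym>a)&(g@-ym<a+.01)]@xm; k=k[abs(k)<.03]
        if len(k)>3: print('grey flange',a,len(k),k.min().round(4),k.max().round(4))
chk()
s=telemetry.observe();print(s['position'],s['ft_force'])
E
python3 chk.py; python3 -c "
from h import *
plan([*(np.array([.6305,.0972])+.048*ym),.13],xm)"
```

```text
red 375 top z [0.08723759 0.08832947 0.08885404] exp .088 xy ((629.423828125, 97.85111236572266), 8.086076736450195)
orange flange 0.09 148 -0.0122 -0.0014
orange flange 0.1 158 -0.0126 -0.0015
orange flange 0.11 157 -0.0125 -0.0015
grey flange 0.09 195 0.0002 0.0118
grey flange 0.1 166 0.0002 0.0111
grey flange 0.11 167 0.0001 0.0112
[0.63134723 0.09885597 0.17834686] [ 0.30453172 -0.34584797 -0.34221682]
shift [ 4.74 -0.13  4.76]  turn -0.0 q6 -17.6 t 18.38
```

Pin is home (grip top at 88 mm as required, within 1–2 mm of the hole) and the flanges are closed and parallel. Now to the squeeze point.

Emit:
{"fn": "apply_moves", "kwargs": {"motion": [{"tx": 2.3, "ty": -0.1, "tz": 0, "turn": 0, "jaw": 0.2}, {"tx": 4.6, "ty": -0.1, "tz": 0, "turn": 0, "jaw": 0.2}, {"tx": 4.6, "ty": -0.1, "tz": 2.5, "turn": 0, "jaw": 0.2}, {"tx": 4.6, "ty": -0.1, "tz": 4.8, "turn": 0, "jaw": 0.2}, {"tx": 4.6, "ty": -0.1, "tz": 4.8, "turn": 0, "jaw": 0.2}]}}

```text
time_s: 18.8
position: [0.615, 0.1422, 0.1241]
tool_rot: [[-0.281, 0.96, -0.005], [0.96, 0.281, -0.015], [-0.013, -0.008, -1.0]]
ft_force: [0.7, -0.5, -1.0]
grip_width: 0.0512
```

```bash
python3 -c "
from h import *
plan([.6167,.1425,.066],xm)"
```

```text
shift [0.06 0.22 5.81]  turn 0.0 q6 -13.5 t 18.80
```

Emit:
{"fn": "apply_moves", "kwargs": {"motion": [{"tx": 0.1, "ty": 0.2, "tz": 1.5, "turn": 0, "jaw": 0.2}, {"tx": 0.1, "ty": 0.2, "tz": 3, "turn": 0, "jaw": 0.2}, {"tx": 0.1, "ty": 0.2, "tz": 4.5, "turn": 0, "jaw": 0.2}, {"tx": 0.1, "ty": 0.2, "tz": 5.6, "turn": 0, "jaw": 0.2}, {"tx": 0.1, "ty": 0.2, "tz": 5.8, "turn": 0, "jaw": 0.2}]}}

```text
time_s: 19.22
position: [0.6156, 0.1426, 0.0643]
tool_rot: [[-0.281, 0.96, -0.008], [0.96, 0.281, -0.015], [-0.012, -0.012, -1.0]]
ft_force: [0.4, 0.1, 0.1]
grip_width: 0.0515
```

```bash
python3 -c "
from h import *
print(telemetry.observe()['ft_force']);plan([.6167,.1425,.066],xm)"
```

```text
[0.35819088 0.06342035 0.09820171]
shift [-0.04  0.1  -0.17]  turn 0.0 q6 -13.3 t 19.22
```

Emit:
{"fn": "apply_moves", "kwargs": {"motion": [{"tx": 0, "ty": 0.1, "tz": -0.2, "turn": 0, "jaw": -0.2}, {"tx": 0, "ty": 0.1, "tz": -0.2, "turn": 0, "jaw": -0.4}, {"tx": 0, "ty": 0.1, "tz": -0.2, "turn": 0, "jaw": -1}, {"tx": 0, "ty": 0.1, "tz": -0.2, "turn": 0, "jaw": -1}, {"tx": 0, "ty": 0.1, "tz": -0.2, "turn": 0, "jaw": -1}], "squeeze": 40}}

```text
time_s: 19.63
position: [0.6174, 0.1429, 0.0676]
tool_rot: [[-0.281, 0.96, -0.005], [0.96, 0.281, -0.015], [-0.013, -0.009, -1.0]]
ft_force: [0.8, -0.5, 5.5]
grip_width: 0.023
```

Emit:
{"fn": "apply_moves", "kwargs": {"motion": [{"tx": 0, "ty": 0, "tz": 0, "turn": 0, "jaw": -1}, {"tx": 0, "ty": 0, "tz": 0, "turn": 0, "jaw": -1}, {"tx": 0, "ty": 0, "tz": 0, "turn": 0, "jaw": -1}, {"tx": 0, "ty": 0, "tz": 0, "turn": 0, "jaw": -1}, {"tx": 0, "ty": 0, "tz": 0, "turn": 0, "jaw": -1}]}}

```text
time_s: 20.05
position: [0.6174, 0.1429, 0.0676]
tool_rot: [[-0.281, 0.96, -0.005], [0.96, 0.281, -0.015], [-0.013, -0.009, -1.0]]
ft_force: [1.2, -0.6, 0.1]
grip_width: 0.0223
```

```bash
python3 - <<'E'
from h import *
s=telemetry.observe();print(s['grip_width'],s['position'],s['ft_force'],s['wrist_torque'])
im,X=cloud('top'); z=X[...,2]
t=X[(np.hypot(X[...,0]-.524,X[...,1]+.367)<.06)&(z>.06)&(z<.073)]; print('lid',cv2.minEnclosingCircle((t[:,:2]*1000).astype(np.float32)),np.median(t[:,2]))
im,X=cloud('scene'); z=X[...,2]; hsv=cv2.cvtColor(im,cv2.COLOR_RGB2HSV)
q=X[(np.hypot(X[...,0]-.6300,X[...,1]-.0975)<.025)&(hsv[...,1]>130)&((hsv[...,0]<5)|(hsv[...,0]>172))]; print('pin red',len(q),q.mean(0) if len(q) else '',q[:,2].max() if len(q) else '')
E
```

```text
0.02225758221249196 [0.61738251 0.14286198 0.0675929 ] [ 1.17550597 -0.64426665  0.06807334] [-0.02411143 -0.13866969 -0.04017199]
lid ((524.6670532226562, -364.05157470703125), 45.41864776611328) 0.06715969732996518
pin red 35 [0.6339787  0.10322757 0.07014587] 0.08773035527723164
```

Fingers are steady on both flanges at 22.3 mm with the 40 N grip and about 1 N net side force. The lid is on the mat and the pin is home. Handing in.

```bash
python3 -c "
from h import *
print(close_job())"
```

```text
the job is handed in; nothing more can be done
None
```

The job is handed in after about 20 s of robot time, with all steps carried out in order; no verdict was given.

- **Lid:** I lifted it by the knob and stood it on the larger cork mat. The last check put it about 3 mm from the mat centre, with its top face at 67 mm as expected.
- **Mould:** I pushed the orange half against its stop until the force reached about 11 N. With the pin in, the flange faces still measured closed and parallel.
- **Pin:** It went down both lug holes without resistance, the collar sat on the lug at about 4 N, and I let go. The grip top measured 88 mm, the home height, within about 2 mm of the hole axis.
- **Squeeze:** The fingers finished on both flanges with the grip set to 40 N, an opening of 22 mm and about 1 N net side force. The force on each flange was not measured separately.

**Disagreements and limits:**
- Two camera estimates of the lug hole differed by about 2 mm. I settled it with a close view of the pin beside the hole.
- The finger opening read 2 to 4 mm under nominal on the knob, pin and flanges, probably from soft pads.
- My first move call was refused because its rows lacked some values; nothing moved.
- I did not measure the bystanders at the end; the arm's path kept clear of all of them, and no unexpected contact force showed.
- The viewer's 12-picture limit was used up before the final insertion, so the later checks are from depth and force readings only.

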